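# Pack the finished jars and lock the carrier stack

## Task

Pack the finished lidded jars for delivery: stand every jar on the table upright on the floor of the blue lower tray, one to a bay, setting them down gently. Turn both red cams anticlockwise out of the way, lower the orange tray onto the blue one so that its four lugs drop into the corner sockets, and only then turn both cams a quarter turn clockwise to their stops so that the trays are drawn tight together. Leave the other pottery and tools where they are.

Things in the scene. Friction and masses are not known exactly. Their poses are not given: they have to be found in the camera images.
- lower_mid (a point): Centre of the floor (inside) of the fixed blue lower tray, 6 mm above the table. x along its 210 mm length, y across its 180 mm width, z up. Crossing dividers 6 mm thick make four bays, 97 (x) by 82 mm (y), one jar each; their middles lie near x = +-45, y = +-41 mm. Walls (5 mm) and dividers rise to 25 mm above the table.
- lower_socket (a point): Mouth of the socket at the lower tray's +x, +y corner, x = 92, y = 77 mm from lower_mid; the other three lie at +-92, +-77. Each is an 18 mm square hole in the top of a 26 mm square post that ends 92 mm above the table. A sprung plunger inside (0.9 N/mm, 11.5 mm below the mouth) carries the upper tray's lug, so that the tray first rests 3 to 4 mm proud.
- upper_grip (a point): Centre of the grip board of the loose orange upper tray (0.5 kg, 210 x 180 mm). Upright wooden board in the tray's middle, 16 mm thick (y), 90 mm long (x); its top is 20 mm above this point, the tray's walls end 30 mm and its floor lies 50 mm below. z up. Either way round fits. Resting on the plungers this point is 144 to 145 mm above lower_mid, drawn tight 141 mm.
- upper_lug (a point): Tip of the lug under the upper tray's +x, +y corner, 71 mm below upper_grip at x = 92, y = 77 mm; four round lugs at +-92, +-77, 12 mm in diameter, tapered at the tip, 16 mm long below the tray's underside. On the table the tray stands on them. A steel ledge with a ramp sticks out 13 mm at each end (x) of the tray for the cams.
- cam_near (a joint): Angle (rad) of the cam on a pillar at the lower tray's -x end, 136 mm from its centre. 0: red bar and nose along the tray's y; 1.57 (stop): bar along x, nose over the upper tray's ledge. Grows clockwise seen from above; it starts at 0.9 to 1.5, in the tray's way (clear below 0.5), and stays where left. From 0.6 its nose climbs the ledge's ramp and draws the tray down, at up to 0.3 N m.
- cam_far (a joint): The same for the cam at the lower tray's +x end, 136 mm from its centre: also clockwise seen from above, 0 = bar along the tray's y, 1.57 (stop) = bar along the tray's x.
- cam_near_grip (a point): Centre of the red grip bar of the cam on the lower tray's -x end, on its upright turning axis, 146.5 mm above the table: bar 46 mm long, 12 mm thick, 37 mm tall (18.5 mm above and below this point). The frame turns with the bar, y along it.
- cam_far_grip (a point): The same for the cam on the lower tray's +x end.
- jar1_mid (a point): Half-way up the body of the blue lidded stoneware jar: a straight cylinder 56 mm in diameter and 64 mm high (this point is 32 mm above its base) with a lid knob 18 mm across and 12 mm high on top; 0.22 kg; z up. Absent in some starts (None).
- jar2_mid (a point): Half-way up the body of the terracotta lidded stoneware jar: a straight cylinder 56 mm in diameter and 64 mm high (this point is 32 mm above its base) with a lid knob 18 mm across and 12 mm high on top; 0.22 kg; z up. Absent in some starts (None).
- jar3_mid (a point): Half-way up the body of the grey-green lidded stoneware jar: a straight cylinder 56 mm in diameter and 64 mm high (this point is 32 mm above its base) with a lid knob 18 mm across and 12 mm high on top; 0.22 kg; z up. Absent in some starts (None).
- jar4_mid (a point): Half-way up the body of the cream lidded stoneware jar: a straight cylinder 56 mm in diameter and 64 mm high (this point is 32 mm above its base) with a lid knob 18 mm across and 12 mm high on top; 0.22 kg; z up. Absent in some starts (None).
- bowl: bystander: open plaster-white bisque bowl, 120 mm across, 50 mm high, far side of the table; origin at the centre of its underside
- glaze: bystander: white screw-top jar with green cap, 60 mm across, 130 mm high, left side; origin at the centre of its underside
- plate: bystander: white plate 140 mm across, 15 mm high, left side; origin at the centre of its underside
- tumbler: bystander: terracotta tumbler 68 mm across, 90 mm high, right side; origin at the centre of its underside
- brush: bystander: flat brush with a wooden handle, about 190 mm long, lying on the right side; origin at the centre of its underside
There are look-alikes about, which are no part of the job. What is shaped like the part that bears jar4_mid but purple or yellow is not meant. Of the things that look like the part that bears jar1_mid, the smaller one is meant.

How it is judged:
By the outcome, as a careful person would: the job done as asked, in the order asked, and still so for the second after the job is handed in, with the robot touching nothing.
Of jar1, jar2, jar3, jar4 only 2 to 4 are there at a start; the rules pass over those that are not, and their reading is None.
At some moment in a run one of jar1, jar2, jar3, jar4, upper may be knocked a few centimetres aside while the robot is not near it.
It also fails if it takes over 210 s, if anything falls off the work surface, if the arm or the gripper's body presses on something with over 40 N, if the wrist force passes 120 N, or if a joint passes its speed limit or range.

## Robot

A 7-joint arm with a two-finger parallel gripper is mounted at the origin on the work surface. World frame = base frame: x ahead of the robot, y to its left, z up, the work surface at z = 0. Lengths are in m, angles in rad, forces in N, time in s.
With the tool pointing down it reaches from about 0.4 to 0.85 m from the base axis. Payload 10.4 kg.
Tool frame: the origin (TCP) lies at the very end of the fingers, on their centre line; the grasp point (between the pads) lies 19 mm behind it; x points along the fingers, z is the direction in which the jaws open and shut, and the axes are right-handed (so a half turn about x gives the same grasp; the last joint's range is limited). The gripper opens to 85 mm and grips with 20 to 120 N. Pads are 22 mm wide; open, the fingers measure 114 mm over their backs; the gripper's body (76 mm by 85 mm) begins 54 mm behind the grasp point. The pads swing forward as they close: fully open they stand 13 mm farther back than shut.
Start: joints at [1.313, 0.332, -0.065, 1.46, 0.022, 1.35, -0.088], TCP at [0.145, -0.608, 0.231] pointing down, gripper open.
Joint ranges: [-2.6, 2.6], [-0.5, 2.12], [-1.47, 1.34], [0.16, 2.42], [-1.27, 4.41], [0.06, 2.06], [-2.6, 2.6]. Speed limits (rad/s): [2.22, 2.22, 2.79, 2.79, 3.14, 3.14, 3.14].

## Interface

Orientations are given as a unit quaternion [x, y, z, w].
In Python, from workcell import readout, camera, manip gives the robot as it stands.
- The arm moves only by the shell command python3 -m inch 'ROWS' [FORCE]. ROWS is JSON, a list of rows, each a list of 3 entries, a list of its own where there are three numbers: the turn, a rotation vector about the tool's x, y, z in degrees, then the shift along the tool's x, y, z in mm, then the closure, from 0 (fully open) to 1 (shut). In form: [[[wx, wy, wz], [dx, dy, dz], hand], ...]. A call has 1 to 10 rows; each row is the pose to reach, as a shift and turn from the pose measured when the call began, along the tool's axes at that moment; what a row does not reach only later rows make up. A row lasts 1/8 s, in which the tool goes at most 62.5 mm and 10.7 degrees, less where a joint would pass 70% of its speed; a pose out of reach is approached as far as the arm can. A call with a gripper value outside its range is refused whole. The fingers move at their own pace and stop on an object; FORCE is the grip in N (left out, the last holds). Time passes only in rows, so rows that repeat a pose let the fingers close. It gives the time, the measured TCP pose, the force and the opening at its end, in the units of the state.
- readout.get_obs(): the state, without advancing time (a new reading comes with each control period).
- camera(name): name is "side" or "top" or "wrist"; returns a dict with "pixels" (480x640x3 uint8, red, green, blue), "range_z" (480x640 float32, m along the optical axis (not along the pixel's ray), 0 where there is no reading), "intrinsics" (3x3 intrinsics, pixels), "extrinsics" (4x4, takes a point from world to camera coordinates); the wrist camera has in their place "T_tool_cam" (4x4, takes a point from camera to tool coordinates, whose origin is the TCP and whose axes are the tool frame's). Camera axes: x right, y down, z forward; pixel columns grow to the right and rows downward; lengths in m; the calibration is good to about 2 mm. A picture is of the moment at which its call begins: read the wrist's pose just before it.
- manip.hand_in(): hands the job in, once; it reports no verdict.
The state is a dict: "clock": time; "joint_pos": joint angles; "joint_velocities": joint speeds; "tau": joint torques, N m; "position": TCP position; "ee_rot": TCP orientation; "ft_force": force on the tool from outside, world axes, zero at the start; "torque": the same for the moment, N m; "grip_width": opening from 0.0 (shut) to 1.0 (fully open).
Only numpy, scipy, OpenCV 4.12 (cv2) and the standard library are available. Lean on these libraries where they do the work, as an engineer would, in place of code of your own. Each camera call takes 0.05 s, during which the arm holds its last target.

## Working session

There is one attempt and no reset: what is moved stays moved. The work goes in short steps, Python scripts to look and compute and a shell command to move; the robot and the scene stay as the last step left them, time stands still between calls to the robot, and variables do not carry over. Pictures are saved under pics/ and viewed, and the job is handed in when it is done.

```bash
ls; mkdir -p pics
python3 - <<'E'
from workcell import readout, camera, manip
import cv2, numpy as np
o=readout.get_obs(); print(o)
for n in ("top","side","wrist"):
    c=camera(n); cv2.imwrite(f"pics/{n}0.png",c["pixels"][:,:,::-1]); np.savez(f"pics/{n}0.npz",**{k:v for k,v in c.items()})
    print(n,c["intrinsics"],c.get("extrinsics"),c.get("T_tool_cam"))
E
```

```text
pics
{'clock': 0.0, 'joint_pos': array([ 1.31340318,  0.3328414 , -0.06468982,  1.46095951,  0.02163026,
        1.34990449, -0.08851387]), 'joint_velocities': array([ 0.00094386, -0.00151896,  0.00055253,  0.00066792,  0.00032336,
       -0.00170112, -0.00094098]), 'tau': array([ 5.35343970e-04, -6.25445938e+01,  4.95422271e-02, -3.91600156e+01,
        1.62740622e-02,  1.00633103e-02,  2.32782054e-05]), 'position': array([ 0.14529017, -0.60748351,  0.23052626]), 'ee_rot': array([ 0.43827515,  0.555537  , -0.43771195,  0.55470874]), 'ft_force': array([-0.13529   , -0.42361662, -1.27847205]), 'torque': array([-0.02831954, -0.00627769, -0.03439958]), 'grip_width': 1.0018623025594036}
top [[568.10127529   0.         322.86644916]
 [  0.         568.10127529 244.65524455]
 [  0.           0.           1.        ]] [[-8.36070847e-05 -9.99950753e-01 -9.92396051e-03  2.39710580e-02]
 [-9.86957490e-01  1.68008243e-03 -1.60972330e-01  5.81983762e-01]
 [ 1.60981076e-01  9.78106873e-03 -9.86909025e-01  1.71937867e+00]
 [ 0.00000000e+00  0.00000000e+00  0.00000000e+00  1.00000000e+00]] None
side [[457.83510363   0.         320.9674868 ]
 [  0.         457.83510363 241.62956999]
 [  0.           0.           1.        ]] [[-0.70363341 -0.7105202  -0.00781445  0.4260509 ]
 [-0.49233091  0.49542985 -0.71565323  0.36652165]
 [ 0.51235758 -0.49971023 -0.69841205  1.04918945]
 [ 0.          0.          0.          1.        ]] None
wrist [[385.90974821   0.         315.38556075]
 [  0.         385.90974821 240.49769874]
 [  0.           0.           1.        ]] None [[ 2.33892873e-04 -2.93506584e-01  9.55957023e-01 -1.42109347e-01]
 [ 7.83156083e-05 -9.55957041e-01 -2.93506609e-01  7.49027002e-02]
 [ 9.99999970e-01  1.43515460e-04 -2.00605392e-04  6.22465388e-04]
 [ 0.00000000e+00  0.00000000e+00  0.00000000e+00  1.00000000e+00]]
```

View pics/top0.png

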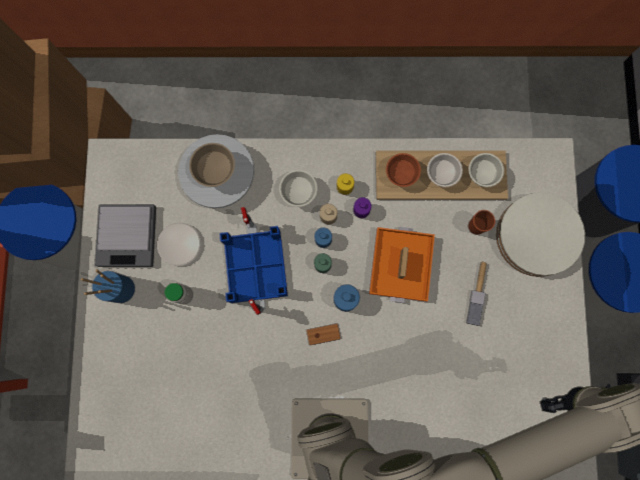

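View pics/side0.png

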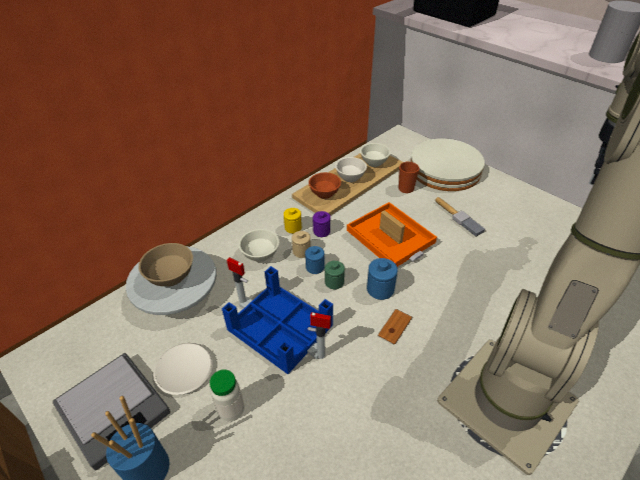

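View pics/wrist0.png

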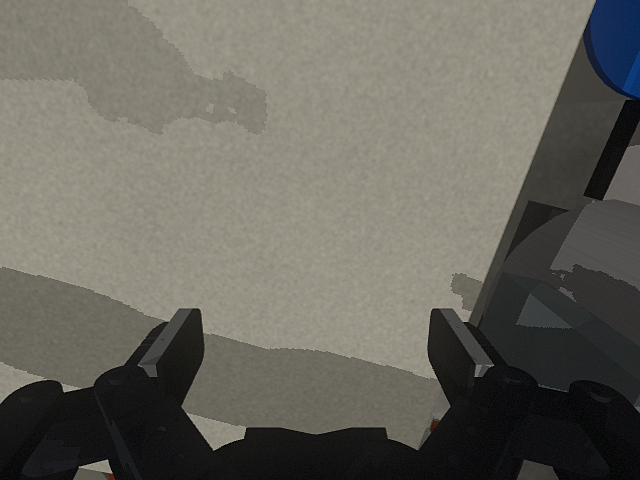

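The top view shows the blue tray at about (256,266), with the cams at (246,215) and (256,307). The orange tray is at (402,265). Blue jar1 (the small one) is at (323,237), green jar3 at (323,262) and cream jar4 at (328,213). No terracotta jar is visible. The look-alikes are the large blue jar at (347,298) and the yellow and purple ones. Next I'll measure.

```bash
cat > h.py <<'E'
from workcell import readout, camera, manip
import cv2, numpy as np
from scipy.spatial.transform import Rotation as R
def obs(): return readout.get_obs()
def tool(o=None):
    o=o or obs(); T=np.eye(4); T[:3,:3]=R.from_quat(o["ee_rot"]).as_matrix(); T[:3,3]=o["position"]; return T
def shot(n,save=None):
    T=tool(); c=camera(n)
    c["Twc"]=T@c["T_tool_cam"] if n=="wrist" else np.linalg.inv(c["extrinsics"])
    c["img"]=c["pixels"][:,:,::-1].copy(); c["hsv"]=cv2.cvtColor(c["img"],cv2.COLOR_BGR2HSV)
    if save: cv2.imwrite("pics/"+save,c["img"])
    return c
def cloud(c):
    z=c["range_z"]; K=c["intrinsics"]; v,u=np.mgrid[:480,:640]
    P=np.stack([(u-K[0,2])/K[0,0]*z,(v-K[1,2])/K[1,1]*z,z],-1)
    W=P@c["Twc"][:3,:3].T+c["Twc"][:3,3]; W[z<=0]=np.nan; return W
def plane(c,uv,h):
    K=c["intrinsics"]; uv=np.atleast_2d(uv).astype(float)
    d=np.c_[(uv[:,0]-K[0,2])/K[0,0],(uv[:,1]-K[1,2])/K[1,1],np.ones(len(uv))]@c["Twc"][:3,:3].T
    o=c["Twc"][:3,3]; return o+d*((h-o[2])/d[:,2])[:,None]
def proj(c,P):
    T=np.linalg.inv(c["Twc"]); p=np.atleast_2d(P)@T[:3,:3].T+T[:3,3]; K=c["intrinsics"]; q=p@K.T; return q[:,:2]/q[:,2:]
def rows(P,Rm=None,o=None):
    """relative move tool->target pos P (world) & orientation: print rotvec deg & shift mm"""
    T=tool(o); d=T[:3,:3].T@(np.array(P)-T[:3,3])*1000
    w=np.zeros(3) if Rm is None else R.from_matrix(T[:3,:3].T@Rm).as_rotvec(degrees=True)
    return np.round(w,1),np.round(d,1)
def down(yaw):
    """tool x down, jaw axis z along world heading yaw(deg)"""
    a=np.radians(yaw); x=np.array([0,0,-1.]); z=np.array([np.cos(a),np.sin(a),0]); return np.c_[x,np.cross(z,x),z]
def goto(P,yaw):
    best=None
    for y in (yaw,yaw+180):
        w,d=rows(P,down(y))
        if best is None or np.linalg.norm(w)<np.linalg.norm(best[0]): best=(w,d)
    print("turn",best[0],"shift",best[1]); return best
E
python3 - <<'E'
from h import *
c=shot("top"); W=cloud(c); H=c["hsv"]
cv2.imwrite("pics/topcrop.png",cv2.resize(c["img"][130:350,180:460],None,fx=2.8,fy=2.7,interpolation=cv2.INTER_CUBIC))
for n,(u0,u1,v0,v1) in dict(blue=(308,338,222,248),green=(308,338,249,276),cream=(315,341,200,225),bigblue=(330,365,280,315),yellow=(335,357,170,195),purple=(350,375,195,220)).items():
    w=W[v0:v1,u0:u1].reshape(-1,3); w=w[w[:,2]>.05]; t=w[(w[:,2]<w[:,2].max()-.006)]
    print(n,len(w),"zmax",w[:,2].max().round(3),"med",np.median(w,0).round(3),"min",w.min(0).round(3),"max",w.max(0).round(3))
# red bars
m=((H[...,0]<6)|(H[...,0]>174))&(H[...,1]>200)&(H[...,2]>80)
mm=np.zeros_like(m); mm[200:325,230:275]=m[200:325,230:275]
n,l,s,ce=cv2.connectedComponentsWithStats(mm.astype(np.uint8))
for i in range(1,n):
    if s[i,4]>10:
        w=W[l==i]; w=w[w[:,2]>.1]; print("red",ce[i],s[i],np.nanmedian(w,0),len(w))
        pca=np.cov(w[:,:2].T); e,v=np.linalg.eigh(pca); print(np.degrees(np.arctan2(v[1,1],v[0,1])),w.min(0),w.max(0))
# orange
m=(H[...,0]>5)&(H[...,0]<15)&(H[...,1]>220)&(H[...,2]>150)
mm=np.zeros_like(m); mm[215:315,360:445]=m[215:315,360:445]
w=W[mm]; print("orange",np.histogram(w[:,2],10))
cs,_=cv2.findContours(mm.astype(np.uint8),0,2); k=max(cs,key=cv2.contourArea); r=cv2.minAreaRect(k); print(r); b=cv2.boxPoints(r); print(plane(c,b,.041).round(4))
w=W[235:290,380:425].reshape(-1,3); w=w[w[:,2]>.075]; print("board",len(w),np.median(w,0),w.min(0),w.max(0)); e,v=np.linalg.eigh(np.cov(w[:,:2].T)); print(np.degrees(np.arctan2(v[1,1],v[0,1])))
# blue posts
w=W[215:315,215:295]; p=(w[...,2]>.085)&(w[...,2]<.1); 
n,l,s,ce=cv2.connectedComponentsWithStats(p.astype(np.uint8))
for i in range(1,n):
    if s[i,4]>10: print("post",ce[i]+[215,215],s[i,4],np.median(w[l==i],0),w[l==i].min(0),w[l==i].max(0))
print(obs()["clock"])
E
```

```text
blue 257 zmax 0.083 med [0.606 0.023 0.063] min [ 0.58  -0.002  0.051] max [0.636 0.051 0.083]
green 256 zmax 0.084 med [0.526 0.026 0.063] min [0.499 0.001 0.05 ] max [0.555 0.054 0.084]
cream 246 zmax 0.08 med [0.682 0.007 0.063] min [ 0.656 -0.018  0.051] max [0.709 0.035 0.08 ]
bigblue 554 zmax 0.117 med [ 0.416 -0.046  0.09 ] min [ 0.378 -0.085  0.055] max [ 0.456 -0.007  0.117]
yellow 252 zmax 0.08 med [ 0.778 -0.046  0.063] min [ 0.753 -0.071  0.05 ] max [ 0.809 -0.018  0.08 ]
purple 255 zmax 0.079 med [ 0.701 -0.098  0.063] min [ 0.675 -0.124  0.051] max [ 0.733 -0.071  0.079]
red [244.         212.33333333] [242 208   5  10  27] [0.65902211 0.25380271 0.16167601] 26
-162.70374372908216 [0.64623775 0.24814131 0.15498535] [0.67269472 0.25921659 0.17210471]
red [255.31578947 308.18421053] [251 303   9  11  38] [0.38012686 0.21556558 0.16366614] 38
-146.46473008145873 [0.36612784 0.2050007  0.1438335 ] [0.39455126 0.22709924 0.17367142]
orange (array([1, 0, 0, 1, 0, 1, 1, 0, 0, 1]), array([0.01181335, 0.01267156, 0.01352977, 0.01438798, 0.01524619,
       0.0161044 , 0.0169626 ,
[... 209 characters left out ...]
1 [ 0.52402063 -0.21969406  0.08845238] [ 0.47987617 -0.23209147  0.075314  ] [ 0.56751738 -0.2074067   0.09835353]
172.58252290046644
post [273.74418605 230.1627907 ] 43 [0.61973407 0.17256736 0.09086113] [0.6071101  0.15943891 0.08536812] [0.63305334 0.18751657 0.09905817]
post [223.59574468 236.46808511] 47 [0.59981707 0.3247863  0.08909138] [0.58741748 0.31019319 0.08513583] [0.61556873 0.33954825 0.09974711]
post [280.4047619 289.5952381] 42 [0.43898588 0.15134158 0.09075862] [0.42504488 0.13623371 0.08551312] [0.45275778 0.1638281  0.09738477]
post [229.21428571 296.33333333] 42 [0.41695596 0.30343211 0.09131818] [0.40470898 0.28877886 0.08540281] [0.43205198 0.31598158 0.09925293]
0.2
```

View pics/topcrop.png

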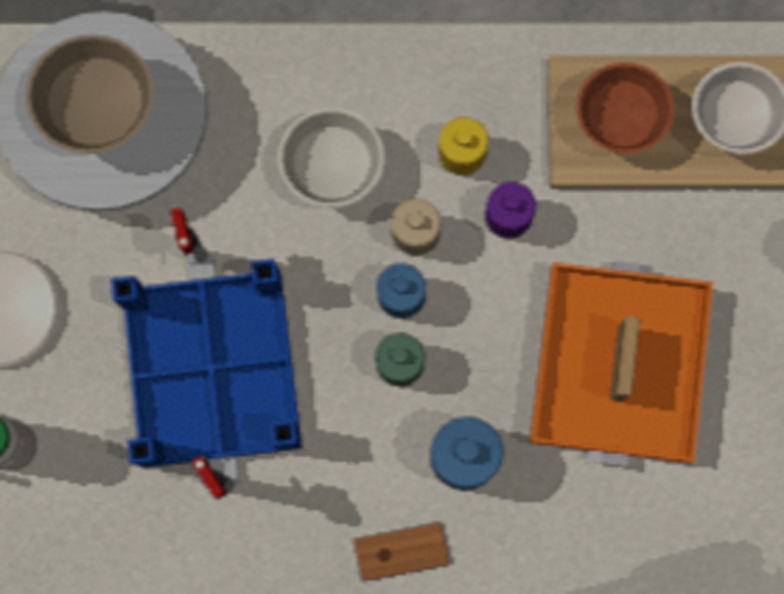

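```bash
cat >> h.py <<'E'
ROI=dict(blue=((95,115),60),green=((65,90),60),cream=((8,28),30))
def jars(c=None):
    c=c or shot("top"); W=cloud(c); H=c["hsv"]; out={}
    h,s,v=[H[...,i].astype(int) for i in range(3)]
    near=(W[...,2]>.056)&(W[...,2]<.070)&(W[...,0]>.3)
    for n,((a,b),smin) in ROI.items():
        m=near&(h>=a)&(h<=b)&(s>smin)
        if n=="cream": m&=(s<140)
        k,l,st,ce=cv2.connectedComponentsWithStats(cv2.morphologyEx(m.astype(np.uint8),cv2.MORPH_CLOSE,np.ones((5,5),np.uint8)))
        for i in range(1,k):
            w=W[(l==i)&near]
            e=np.nanmax(w,0)-np.nanmin(w,0)
            if st[i,4]>100: out.setdefault(n,[]).append((np.round((np.nanmax(w,0)+np.nanmin(w,0))[:2]/2,4),np.nanmedian(w,0).round(4),e[:2].round(3),st[i,4],ce[i].round(1)))
    return out
E
python3 - <<'E'
from h import *
for k,v in jars().items(): print(k,v)
T=tool(); print(T.round(3))
goto([.606,.024,.2],90)
goto([.606,.024,.2],-90)
E
```

```text
blue [(array([0.6066, 0.0229]), array([0.6046, 0.0229, 0.0629]), array([0.052, 0.05 ]), np.int32(233), array([322.7, 236.1]))]
green [(array([0.5254, 0.0245]), array([0.5223, 0.0259, 0.0627]), array([0.049, 0.046]), np.int32(211), array([322.5, 262.5]))]
cream [(array([1.1097, 1.0419]), array([1.0924, 1.0406, 0.0633]), array([0.375, 0.025]), np.int32(384), array([ 9.3, 88.7])), (array([0.683 , 0.0089]), array([0.6801, 0.0104, 0.0633]), array([0.052, 0.053]), np.int32(244), array([327.9, 212. ]))]
[[-0.     0.973  0.233  0.145]
 [ 0.001  0.233 -0.973 -0.608]
 [-1.     0.    -0.001  0.231]
 [ 0.     0.     0.     1.   ]]
turn [13.5 -0.   0. ] shift [  31.3  594.9 -507.2]
turn [13.5 -0.   0. ] shift [  31.3  594.9 -507.2]
```

```bash
python3 -m inch '[[[13.5,0,0],[0,200,-170],0],[[13.5,0,0],[0,400,-340],0],[[13.5,0,0],[20,595,-507],0],[[13.5,0,0],[20,595,-507],0],[[13.5,0,0],[20,595,-507],0],[[13.5,0,0],[20,595,-507],0],[[13.5,0,0],[20,595,-507],0],[[13.5,0,0],[20,595,-507],0],[[13.5,0,0],[20,595,-507],0],[[13.5,0,0],[20,595,-507],0]]' 40; python3 -m inch '[[[0,0,0],[0,0,0],0]]'
python3 - <<'E'
from h import *
goto([.606,.0235,.2],90)
E
```

```text
clock: 1.5
position: [0.5145, -0.1015, 0.2162]
ee_rot: [0.5, 0.5, -0.5, 0.5]
ft_force: [-0.4, -0.6, -0.5]
grip_width: 0.998
clock: 1.62
position: [0.5162, -0.0963, 0.2161]
ee_rot: [0.499, 0.502, -0.498, 0.501]
ft_force: [-0.6, -1.6, 1.0]
grip_width: 1.0
turn [ 0.4 -0.1 -0.1] shift [  16.4   90.5 -119.2]
```

```bash
python3 -m inch '[[[0.4,0,0],[16,90.5,-119],0],[[0.4,0,0],[16,90.5,-119],0],[[0.4,0,0],[16,90.5,-119],0],[[0.4,0,0],[16,90.5,-119],0],[[0.4,0,0],[16,90.5,-119],0]]'
python3 - <<'E'
from h import *
c=shot("wrist","w1.png"); W=cloud(c)
# lid centre via depth: points at z .058-.07 blueish
H=c["hsv"].astype(int); m=(W[...,2]>.055)&(W[...,2]<.07)
for n,(a,b) in dict(blue=(95,115),green=(65,90)).items():
    w=W[m&(H[...,0]>=a)&(H[...,0]<=b)&(H[...,1]>60)]
    if len(w): print(n,len(w),((np.nanpercentile(w,1,axis=0)+np.nanpercentile(w,99,axis=0))/2).round(4),np.ptp(w,0).round(3))
goto([.606,.0235,.031],90)
E
```

```text
clock: 2.25
position: [0.6057, 0.0218, 0.2003]
ee_rot: [0.501, 0.5, -0.5, 0.499]
ft_force: [-0.1, 0.2, 0.0]
grip_width: 0.996
blue 5288 [0.5336 0.043  0.0625] [0.219 0.269 0.015]
green 1951 [0.5298 0.0222 0.0631] [0.055 0.054 0.009]
turn [-0.2 -0.1 -0.1] shift [ 1.695e+02  1.000e-01 -1.800e+00]
```

View pics/w1.png

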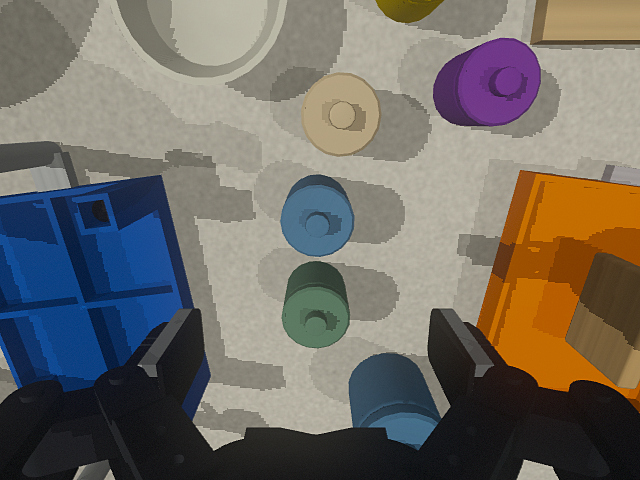

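Run:
```python
from h import *
c=shot("wrist"); W=cloud(c)
def mid(u0,u1,v0,v1):
    w=W[v0:v1,u0:u1].reshape(-1,3); k=w[w[:,2]>.072]; w=w[(w[:,2]>.06)&(w[:,2]<.068)]
    return ((w.min(0)+w.max(0))/2).round(4),np.ptp(w,0).round(3),np.median(k,0).round(4)
print("blue",mid(275,360,165,260)); print("green",mid(275,360,262,350)); print("cream",mid(295,390,65,160))
```

```text
blue (array([0.6097, 0.0202, 0.064 ]), array([0.056, 0.055, 0.008]), array([0.6104, 0.0199, 0.0753]))
green (array([0.5292, 0.0216, 0.064 ]), array([0.055, 0.055, 0.008]), array([0.5301, 0.0216, 0.0752]))
cream (array([0.6853, 0.0035, 0.0639]), array([0.056, 0.055, 0.008]), array([0.6852, 0.004 , 0.0753]))
```

```bash
python3 -m inch '[[[0,0,0],[60,3.3,1.3],0],[[0,0,0],[120,3.3,1.3],0],[[0,0,0],[169,3.3,1.3],0],[[0,0,0],[169,3.3,1.3],0],[[0,0,0],[169,3.3,1.3],0],[[0,0,0],[169,3.3,1.3],0.5],[[0,0,0],[169,3.3,1.3],0.5],[[0,0,0],[169,3.3,1.3],0.5],[[0,0,0],[169,3.3,1.3],0.5],[[0,0,0],[169,3.3,1.3],0.5]]' 40
```

```text
clock: 3.6
position: [0.6104, 0.0204, 0.0338]
ee_rot: [0.502, 0.498, -0.499, 0.5]
ft_force: [-2.0, -0.6, 9.4]
grip_width: 0.645
```

```bash
python3 -m inch '[[[0,0,0],[-60,0,0],0.5],[[0,0,0],[-120,0,0],0.5],[[0,0,0],[-170,0,0],0.5],[[0,0,0],[-170,0,0],0.5],[[0,0,0],[-170,0,0],0.5]]'
python3 - <<'E'
from h import *
o=obs(); print(o["joint_pos"].round(2),o["ft_force"].round(1))
goto([.5715,.1996,.2],6.7)
E
```

```text
clock: 4.22
position: [0.6092, 0.02, 0.2032]
ee_rot: [0.502, 0.499, -0.5, 0.5]
ft_force: [-0.3, 0.2, -2.1]
grip_width: 0.641
[ 0.38  0.38 -0.62  1.52  0.22  1.31 -1.84] [-0.3  0.2 -2.1]
turn [83.1 -0.2 -0.1] shift [   3.2  -38.3 -179.5]
```

```bash
python3 -m inch '[[[-20,0,0],[3,-38,-180],0.5],[[-40,0,0],[3,-38,-180],0.5],[[-60,0,0],[3,-38,-180],0.5],[[-80,0,0],[3,-38,-180],0.5],[[-97,0,0],[3,-38,-180],0.5],[[-97,0,0],[3,-38,-180],0.5],[[-97,0,0],[3,-38,-180],0.5],[[-97,0,0],[3,-38,-180],0.5],[[-97,0,0],[3,-38,-180],0.5],[[-97,0,0],[3,-38,-180],0.5]]'
python3 -m inch '[[[0,0,0],[0,0,0],0.5]]'
python3 - <<'E'
from h import *
o=obs(); print(o["joint_pos"].round(2),o["ft_force"].round(1))
goto([.5715,.1996,.2],6.7)
c=shot("wrist","w2.png")
E
```

```text
clock: 5.48
position: [0.5711, 0.1997, 0.1984]
ee_rot: [-0.042, 0.706, 0.042, 0.706]
ft_force: [-0.2, 0.1, -2.7]
grip_width: 0.642
clock: 5.6
position: [0.5707, 0.1995, 0.1975]
ee_rot: [-0.04, 0.706, 0.04, 0.706]
ft_force: [0.0, -0.8, -2.5]
grip_width: 0.64
[ 0.32  0.48 -0.98  1.52  0.4   1.35 -0.57] [ 0.  -0.8 -2.5]
turn [-0.1 -0.1 -0. ] shift [-2.5 -0.   0.8]
```

View pics/w2.png

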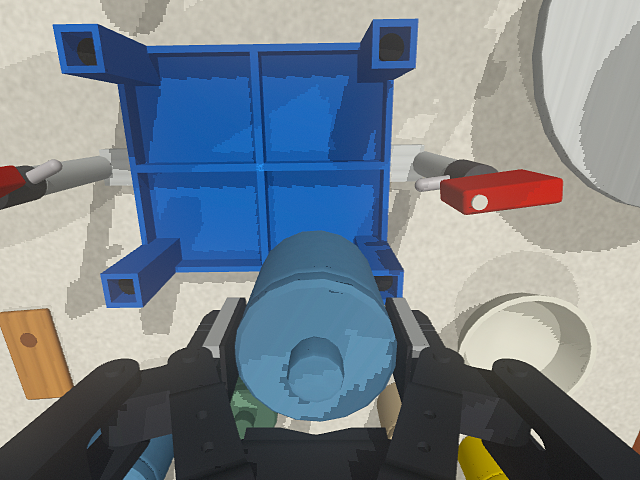

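The wrist view shows the held blue jar at (315,330). Post tops are at (84,48), (389,47) and (122,287), and the far cam bar is at (500,193).

```bash
cat >> h.py <<'E'
def posts(c):
    """post-top centres: blue pixels at z~.092, filled contour, minAreaRect cast on plane .092"""
    W=cloud(c); H=c["hsv"].astype(int)
    m=(abs(W[...,2]-.091)<.006)&(H[...,0]>105)&(H[...,0]<125)&(H[...,1]>150)
    m=cv2.morphologyEx(m.astype(np.uint8),cv2.MORPH_OPEN,np.ones((3,3),np.uint8))
    cs,_=cv2.findContours(m,cv2.RETR_EXTERNAL,2); out=[]
    for k in cs:
        if cv2.contourArea(k)<300: continue
        p=plane(c,cv2.convexHull(k).reshape(-1,2),.092)[:,:2]*1000
        r=cv2.minAreaRect(p.astype(np.float32)); u=k.reshape(-1,2).mean(0)
        out.append((np.array(r[0])/1000,r[1],r[2],u))
    return out
E
python3 - <<'E'
from h import *
c=shot("wrist")
for p in posts(c): print(p[0].round(4),np.round(p[1],1),round(p[2],1),p[3].round(0))
E
```

```text
[0.4402 0.1476] [25.8 27.3] 6.6 [119. 283.]
[0.4222 0.2983] [28.8 25.9] 7.5 [86. 51.]
[0.6025 0.3216] [25.5 25.8] 7.2 [399.  44.]
```

```bash
python3 -m inch '[[[0,0,0],[50,0,0.4],0.5],[[0,0,0],[100,0,0.4],0.5],[[0,0,0],[135,0,0.4],0.5],[[0,0,0],[145,0,0.4],0.5],[[0,0,0],[150,0,0.4],0.5],[[0,0,0],[152,0,0.4],0.5],[[0,0,0],[154,0,0.4],0.5],[[0,0,0],[155,0,0.4],0.5],[[0,0,0],[155,0,0.4],0.5]]'
```

```text
clock: 6.82
position: [0.5711, 0.1995, 0.0429]
ee_rot: [-0.041, 0.706, 0.041, 0.706]
ft_force: [-0.6, 0.1, -1.7]
grip_width: 0.646
```

```bash
python3 -m inch '[[[0,0,0],[1,0,0],0.5],[[0,0,0],[2,0,0],0.5],[[0,0,0],[2.5,0,0],0.5],[[0,0,0],[3,0,0],0.5],[[0,0,0],[3,0,0],0.5]]'
```

```text
clock: 7.45
position: [0.5712, 0.1994, 0.04]
ee_rot: [-0.041, 0.706, 0.041, 0.706]
ft_force: [-1.2, -0.3, -0.7]
grip_width: 0.644
```

```bash
python3 -m inch '[[[0,0,0],[0.7,0,0],0.5],[[0,0,0],[1.4,0,0],0.5],[[0,0,0],[1.4,0,0],0.5]]';python3 -m inch '[[[0,0,0],[0,0,0],0.3],[[0,0,0],[0,0,0],0.25],[[0,0,0],[0,0,0],0.2],[[0,0,0],[0,0,0],0.17],[[0,0,0],[0,0,0],0.17]]'
```

```text
clock: 7.82
position: [0.5712, 0.1993, 0.0399]
ee_rot: [-0.041, 0.706, 0.04, 0.706]
ft_force: [-7.2, -4.7, 13.0]
grip_width: 0.645
clock: 8.45
position: [0.5712, 0.1994, 0.0398]
ee_rot: [-0.041, 0.706, 0.04, 0.706]
ft_force: [-0.3, -0.1, 0.2]
grip_width: 0.831
```

```bash
python3 -m inch '[[[0,0,0],[-50,0,0],0.17],[[0,0,0],[-110,0,0],0.17],[[0,0,0],[-160,0,0],0.1],[[0,0,0],[-160,0,0],0],[[0,0,0],[-160,0,0],0]]'
python3 - <<'E'
from h import *
for k,v in jars().items(): print(k,v)
goto([.529,.0215,.2],6.7)
E
```

```text
clock: 9.07
position: [0.5711, 0.1992, 0.1992]
ee_rot: [-0.041, 0.706, 0.04, 0.706]
ft_force: [0.6, 0.2, -0.8]
grip_width: 0.996
green [(array([0.5243, 0.0245]), array([0.5223, 0.0259, 0.0632]), array([0.047, 0.046]), np.int32(210), array([322.3, 262.5]))]
cream [(array([1.1047, 1.0405]), array([1.0971, 1.0408, 0.0628]), array([0.366, 0.023]), np.int32(371), array([ 9.3, 89. ])), (array([0.6823, 0.0088]), array([0.6807, 0.0073, 0.0631]), array([0.054, 0.053]), np.int32(246), array([327.9, 212. ]))]
turn [-0.1 -0.1  0.1] shift [  -1.  -171.6  -62. ]
```

```bash
python3 -m inch '[[[0,0,0],[0,-60,-22],0],[[0,0,0],[0,-120,-44],0],[[0,0,0],[0,-171.6,-62],0],[[0,0,0],[0,-171.6,-62],0],[[0,0,0],[20,-171.6,-62],0],[[0,0,0],[80,-171.6,-62],0],[[0,0,0],[140,-171.6,-62],0],[[0,0,0],[165,-171.6,-62],0],[[0,0,0],[165,-171.6,-62],0],[[0,0,0],[165,-171.6,-62],0]]'
python3 -m inch '[[[0,0,0],[0,0,0],0.5],[[0,0,0],[0,0,0],0.5],[[0,0,0],[0,0,0],0.5],[[0,0,0],[0,0,0],0.5],[[0,0,0],[0,0,0],0.5]]' 40
python3 - <<'E'
from h import *
T=tool()
o=np.array([.5214,.2346]);a=np.radians(7.0)
for b in ((-.045,.041),(-.045,-.041),(.045,.041)):
    p=o+np.array([[np.cos(a),-np.sin(a)],[np.sin(a),np.cos(a)]])@b; print(b,p.round(4)); goto([*p,.2],6.7)
E
```

```text
clock: 10.38
position: [0.529, 0.0227, 0.0346]
ee_rot: [-0.042, 0.706, 0.041, 0.705]
ft_force: [-0.4, 0.5, 0.0]
grip_width: 0.997
clock: 11.0
position: [0.5297, 0.0229, 0.0358]
ee_rot: [-0.042, 0.706, 0.041, 0.706]
ft_force: [-1.9, 1.4, 7.2]
grip_width: 0.641
(-0.045, 0.041) [0.4717 0.2698]
turn [0.  0.  0.1] shift [-164.5  251.7  -28.6]
(-0.045, -0.041) [0.4817 0.1884]
turn [0.  0.  0.1] shift [-164.4  169.7  -28.2]
(0.045, 0.041) [0.5611 0.2808]
turn [0.  0.  0.1] shift [-164.5  252.2   61.4]
```

```bash
python3 -m inch '[[[0,0,0],[-55,0,0],0.5],[[0,0,0],[-110,0,0],0.5],[[0,0,0],[-164,10,0],0.5],[[0,0,0],[-164,60,-10],0.5],[[0,0,0],[-164,120,-20],0.5],[[0,0,0],[-164,170,-28],0.5],[[0,0,0],[-164,170,-28],0.5],[[0,0,0],[-164,170,-28],0.5],[[0,0,0],[-164,170,-28],0.5]]'
python3 - <<'E'
from h import *
goto([.4817,.1884,.045],6.7)
c=shot("wrist","w3.png")
for p in posts(c): print(p[0].round(4),np.round(p[1],1),round(p[2],1),p[3].round(0))
E
```

```text
clock: 12.12
position: [0.4825, 0.1872, 0.1994]
ee_rot: [-0.041, 0.706, 0.04, 0.706]
ft_force: [-0.2, -0.0, -3.3]
grip_width: 0.643
turn [-0.1  0.   0.1] shift [154.4   1.6  -0.7]
[0.4373 0.1495] [20.7 22.7] 6.6 [241. 276.]
[0.6215 0.1706] [25.6 27.7] 7.4 [511. 278.]
[0.4207 0.2983] [26.2 25.4] 6.6 [226.  40.]
[0.6022 0.3216] [25.6 25.9] 7.1 [549.  39.]
```

View pics/w3.png

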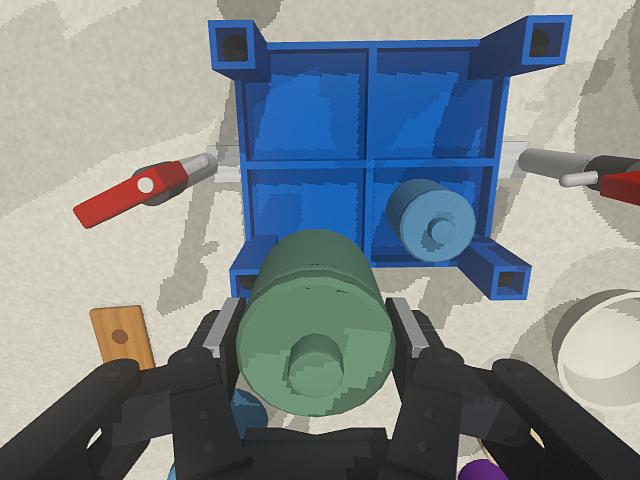

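Blue jar stands upright in its bay at (432,220), and the green jar is hovering over the (-,-) bay. The tray centre measures about (.521,.2345), the same as before.

```bash
python3 -m inch '[[[0,0,0],[50,1.5,-0.7],0.5],[[0,0,0],[100,1.5,-0.7],0.5],[[0,0,0],[135,1.5,-0.7],0.5],[[0,0,0],[145,1.5,-0.7],0.5],[[0,0,0],[151,1.5,-0.7],0.5],[[0,0,0],[154,1.5,-0.7],0.5],[[0,0,0],[155.5,1.5,-0.7],0.5],[[0,0,0],[156.5,1.5,-0.7],0.5],[[0,0,0],[157,1.5,-0.7],0.5],[[0,0,0],[157,1.5,-0.7],0.5]]'
```

```text
clock: 13.42
position: [0.4817, 0.1885, 0.0426]
ee_rot: [-0.041, 0.706, 0.04, 0.706]
ft_force: [-0.0, 1.5, -2.1]
grip_width: 0.639
```

```bash
python3 -m inch '[[[0,0,0],[0.7,0,0],0.5],[[0,0,0],[1.4,0,0],0.5],[[0,0,0],[1.4,0,0],0.5]]'
```

```text
clock: 13.8
position: [0.4818, 0.1885, 0.0418]
ee_rot: [-0.041, 0.706, 0.04, 0.706]
ft_force: [-1.4, -2.8, 8.1]
grip_width: 0.64
```

Contact. Release it, lift, and go for the cream jar.

```bash
python3 -m inch '[[[0,0,0],[0,0,0],0.3],[[0,0,0],[0,0,0],0.25],[[0,0,0],[0,0,0],0.2],[[0,0,0],[0,0,0],0.17],[[0,0,0],[0,0,0],0.17],[[0,0,0],[-50,0,0],0.17],[[0,0,0],[-110,0,0],0.17],[[0,0,0],[-160,0,0],0.1],[[0,0,0],[-160,0,0],0],[[0,0,0],[-160,0,0],0]]'
python3 - <<'E'
from h import *
for k,v in jars().items(): print(k,v)
goto([.6845,.0045,.2],6.7)
E
```

```text
clock: 15.05
position: [0.4816, 0.1884, 0.2013]
ee_rot: [-0.041, 0.706, 0.039, 0.706]
ft_force: [0.1, 0.4, -0.6]
grip_width: 0.999
cream [(array([1.1093, 1.0419]), array([1.1016, 1.0401, 0.0642]), array([0.375, 0.027]), np.int32(357), array([ 9.4, 88.5])), (array([0.6824, 0.0089]), array([0.6814, 0.0073, 0.0628]), array([0.053, 0.053]), np.int32(244), array([327.8, 212. ]))]
turn [-0.1 -0.1  0.2] shift [   1.2 -205.9  180.9]
```

```bash
python3 -m inch '[[[0,0,0],[0,-45,40],0],[[0,0,0],[0,-90,80],0],[[0,0,0],[0,-135,120],0],[[0,0,0],[0,-180,160],0],[[0,0,0],[0,-206,181],0],[[0,0,0],[0,-206,181],0],[[0,0,0],[20,-206,181],0],[[0,0,0],[80,-206,181],0],[[0,0,0],[140,-206,181],0],[[0,0,0],[165,-206,181],0]]'
python3 -m inch '[[[0,0,0],[0,0,0],0],[[0,0,0],[0,0,0],0]]'
python3 - <<'E'
from h import *
goto([.6845,.0045,.035],6.7)
E
```

```text
clock: 16.35
position: [0.6812, 0.0048, 0.0315]
ee_rot: [-0.042, 0.708, 0.04, 0.703]
ft_force: [0.3, 0.0, -0.1]
grip_width: 0.996
clock: 16.6
position: [0.6819, 0.0056, 0.0334]
ee_rot: [-0.042, 0.708, 0.041, 0.704]
ft_force: [0.8, 0.4, 0.3]
grip_width: 0.996
turn [ 0.  -0.3  0.1] shift [-1.6 -1.4  2.4]
```

```bash
python3 -m inch '[[[0,-0.3,0],[-2,-1,2.4],0],[[0,-0.3,0],[-2,-1,2.4],0],[[0,-0.3,0],[-2,-1,2.4],0.5],[[0,-0.3,0],[-2,-1,2.4],0.5],[[0,-0.3,0],[-2,-1,2.4],0.5],[[0,-0.3,0],[-2,-1,2.4],0.5],[[0,-0.3,0],[-2,-1,2.4],0.5],[[0,-0.3,0],[-2,-1,2.4],0.5]]' 40
python3 - <<'E'
from h import *
goto([.5611,.2808,.2],6.7)
E
```

```text
clock: 17.6
position: [0.6848, 0.0049, 0.0359]
ee_rot: [-0.042, 0.705, 0.041, 0.706]
ft_force: [0.8, -1.1, 5.7]
grip_width: 0.641
turn [0.  0.1 0.1] shift [-164.8  288.2  -90.4]
```

```bash
python3 -m inch '[[[0,0,0],[-55,0,0],0.5],[[0,0,0],[-110,0,0],0.5],[[0,0,0],[-165,10,-5],0.5],[[0,0,0],[-165,65,-30],0.5],[[0,0,0],[-165,120,-50],0.5],[[0,0,0],[-165,175,-70],0.5],[[0,0,0],[-165,230,-85],0.5],[[0,0,0],[-165,288,-90.4],0.5],[[0,0,0],[-165,288,-90.4],0.5],[[0,0,0],[-165,288,-90.4],0.5]]'
python3 -m inch '[[[0,0,0],[0,0,0],0.5]]'
python3 - <<'E'
from h import *
goto([.5607,.2806,.042],6.7)
E
```

```text
clock: 18.85
position: [0.5608, 0.2804, 0.1995]
ee_rot: [-0.043, 0.706, 0.041, 0.706]
ft_force: [0.3, -1.5, -2.7]
grip_width: 0.642
clock: 18.98
position: [0.5615, 0.2787, 0.199]
ee_rot: [-0.042, 0.706, 0.04, 0.706]
ft_force: [0.1, -0.1, -2.8]
grip_width: 0.642
turn [-0.1 -0.   0.2] shift [157.    2.5  -0.5]
```

```bash
python3 -m inch '[[[0,0,0],[50,2,-0.5],0.5],[[0,0,0],[100,2,-0.5],0.5],[[0,0,0],[135,2,-0.5],0.5],[[0,0,0],[145,2,-0.5],0.5],[[0,0,0],[151,2,-0.5],0.5],[[0,0,0],[154,2,-0.5],0.5],[[0,0,0],[155.5,2,-0.5],0.5],[[0,0,0],[156.5,2,-0.5],0.5],[[0,0,0],[156.5,2,-0.5],0.5]]'
python3 -m inch '[[[0,0,0],[0.7,0,0],0.5],[[0,0,0],[1.2,0,0],0.5],[[0,0,0],[1.2,0,0],0.5]]'
```

```text
clock: 20.1
position: [0.5608, 0.2802, 0.0427]
ee_rot: [-0.042, 0.706, 0.04, 0.706]
ft_force: [-0.6, -0.5, -2.9]
grip_width: 0.64
clock: 20.48
position: [0.561, 0.2802, 0.0419]
ee_rot: [-0.042, 0.706, 0.04, 0.706]
ft_force: [-1.9, -2.0, 4.2]
grip_width: 0.639
```

```bash
python3 -m inch '[[[0,0,0],[0,0,0],0.3],[[0,0,0],[0,0,0],0.25],[[0,0,0],[0,0,0],0.2],[[0,0,0],[0,0,0],0.17],[[0,0,0],[0,0,0],0.17],[[0,0,0],[-50,0,0],0.17],[[0,0,0],[-110,0,0],0.17],[[0,0,0],[-170,-40,0],0.1],[[0,0,0],[-230,-80,-30],0],[[0,0,0],[-230,-80,-30],0]]'
python3 -m inch '[[[0,0,0],[0,0,0],0],[[0,0,0],[0,0,0],0]]'
python3 - <<'E'
from h import *
c=shot("wrist","w4.png"); W=cloud(c);H=c["hsv"].astype(int)
for p in posts(c): print(p[0].round(4),np.round(p[1],1),round(p[2],1),p[3].round(0))
m=((H[...,0]<6)|(H[...,0]>174))&(H[...,1]>180)&(H[...,2]>60)&(W[...,2]>.155)&(W[...,2]<.172)
cs,_=cv2.findContours(m.astype(np.uint8),cv2.RETR_EXTERNAL,2)
for k in cs:
    if cv2.contourArea(k)<60: continue
    p=plane(c,cv2.convexHull(k).reshape(-1,2),.165)[:,:2]*1000
    r=cv2.minAreaRect(p.astype(np.float32)); b=cv2.boxPoints(r); e=b[1]-b[0]; f=b[2]-b[1]; L=e if np.hypot(*e)>np.hypot(*f) else f
    print("bar",np.round(r[0],1),np.round(r[1],1),"heading",np.degrees(np.arctan2(L[1],L[0])).round(1),k.reshape(-1,2).mean(0).round())
print(obs()["joint_pos"].round(2))
T=shot("top","t4.png")
for k,v in jars(T).items(): print(k,v)
E
```

```text
clock: 21.72
position: [0.5407, 0.1969, 0.2752]
ee_rot: [-0.042, 0.705, 0.039, 0.707]
ft_force: [0.3, -0.7, -0.2]
grip_width: 1.002
clock: 21.98
position: [0.5406, 0.1972, 0.2744]
ee_rot: [-0.042, 0.705, 0.039, 0.707]
ft_force: [0.4, 0.3, 0.0]
grip_width: 1.002
[0.4402 0.1472] [25.7 27.3] 6.5 [195. 252.]
[0.6217 0.1706] [25.6 27.2] 6.5 [401. 248.]
[0.4208 0.2983] [26.  25.7] 7.8 [173.  70.]
[0.6024 0.3218] [25.3 25.6] 7.4 [412.  67.]
bar [655.3 252.3] [44.4 13. ] heading 14.4 [500. 172.]
bar [389.1 218.3] [49.1 11.1] heading 32.9 [ 88. 178.]
[ 0.4   0.38 -1.06  1.49  0.33  1.47 -0.55]
cream [(array([1.1065, 1.0427]), array([1.0978, 1.0405, 0.0626]), array([0.37 , 0.033]), np.int32(349), array([ 9.4, 89. ]))]
```

View pics/w4.png

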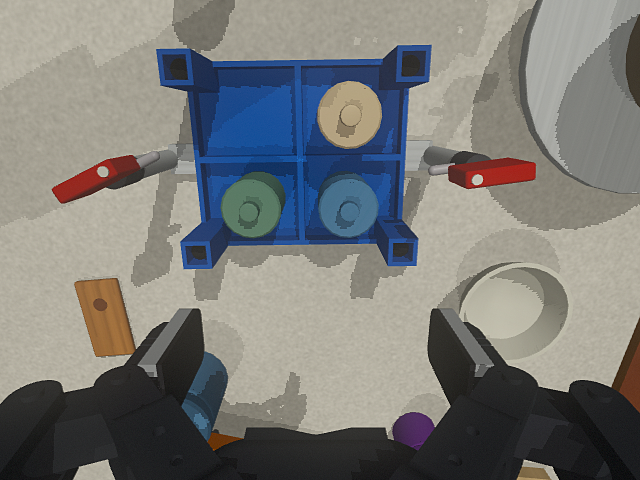

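View pics/t4.png

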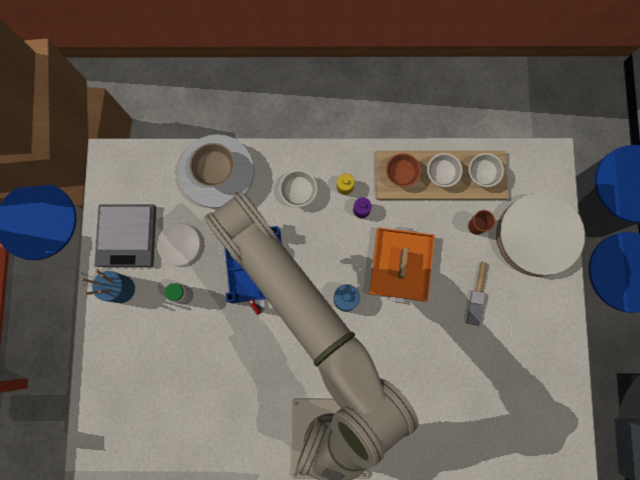

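All three jars stand upright in separate bays: cream (350,115), green (252,205) and blue (350,207). No terracotta jar is visible anywhere. The near cam's bar is at heading 33° and the far cam's at 14°.

Run:
```python
from h import *
goto([.3864,.2171,.25],-57.1)
```

```text
turn [63.7  0.2  0.2] shift [  23.5   37.2 -150.7]
```

```bash
python3 -m inch '[[[20,0,0],[0,10,-50],0.3],[[40,0,0],[0,25,-100],0.3],[[64,0,0],[20,37,-150.7],0.3],[[64,0,0],[23,37,-150.7],0.4],[[64,0,0],[23,37,-150.7],0.4],[[64,0,0],[23,37,-150.7],0.4],[[64,0,0],[23,37,-150.7],0.4],[[64,0,0],[23,37,-150.7],0.4],[[64,0,0],[23,37,-150.7],0.4]]'
python3 - <<'E'
from h import *
goto([.3864,.2171,.131],-57.1)
c=shot("wrist","w5.png"); W=cloud(c);H=c["hsv"].astype(int)
m=((H[...,0]<6)|(H[...,0]>174))&(H[...,1]>180)&(H[...,2]>60)&(W[...,2]>.155)&(W[...,2]<.172)
cs,_=cv2.findContours(m.astype(np.uint8),cv2.RETR_EXTERNAL,2)
for k in cs:
    if cv2.contourArea(k)<60: continue
    p=plane(c,cv2.convexHull(k).reshape(-1,2),.165)[:,:2]*1000
    r=cv2.minAreaRect(p.astype(np.float32)); b=cv2.boxPoints(r); e=b[1]-b[0]; f=b[2]-b[1]; L=e if np.hypot(*e)>np.hypot(*f) else f
    print("bar",np.round(r[0],1),np.round(r[1],1),"heading",np.degrees(np.arctan2(L[1],L[0])).round(1),k.reshape(-1,2).mean(0).round())
print(obs()["joint_pos"].round(2))
E
```

```text
clock: 23.2
position: [0.3863, 0.2171, 0.2503]
ee_rot: [0.338, 0.62, -0.34, 0.622]
ft_force: [0.8, 0.2, 0.3]
grip_width: 0.603
turn [-0.1  0.2  0. ] shift [119.3   0.2  -0.4]
bar [387.1 217. ] [44.3 10.9] heading 32.3 [319. 242.]
[ 0.6  -0.07 -1.14  1.84 -0.06  1.34 -1.52]
```

View pics/w5.png

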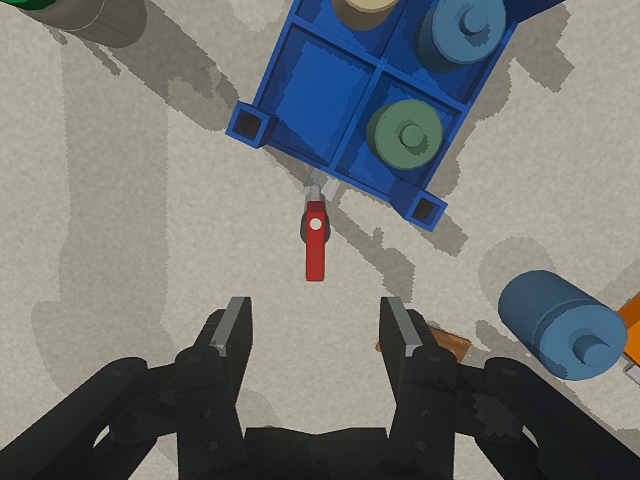

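The near bar is at (315,240), centred between the fingers and lined up with the pads. Descend and grip.

```bash
python3 -m inch '[[[0,0,0],[50,0,0],0.4],[[0,0,0],[95,0,0],0.4],[[0,0,0],[119,0,0],0.4],[[0,0,0],[119,0,0],0.4],[[0,0,0],[119,0,0],0.4],[[0,0,0],[119,0,0],1],[[0,0,0],[119,0,0],1],[[0,0,0],[119,0,0],1],[[0,0,0],[119,0,0],1],[[0,0,0],[119,0,0],1]]' 70; python3 -m inch '[[[0,0,0],[0,0,0],1],[[0,0,0],[0,0,0],1]]'
```

```text
clock: 24.5
position: [0.3867, 0.2171, 0.1321]
ee_rot: [0.338, 0.619, -0.34, 0.622]
ft_force: [-4.0, 0.8, 7.9]
grip_width: 0.129
clock: 24.75
position: [0.3867, 0.2171, 0.1322]
ee_rot: [0.338, 0.619, -0.34, 0.622]
ft_force: [-1.4, 0.4, 0.5]
grip_width: 0.128
```

Gripped. Turn 55° anticlockwise (a negative turn about the tool's x).

```bash
python3 -m inch '[[[-9,0,0],[0,0,0],1],[[-18,0,0],[0,0,0],1],[[-27,0,0],[0,0,0],1],[[-36,0,0],[0,0,0],1],[[-45,0,0],[0,0,0],1],[[-55,0,0],[0,0,0],1],[[-56,0,0],[0,0,0],1],[[-56,0,0],[0,0,0],1]]'; python3 -m inch '[[[0,0,0],[0,0,0],0.8],[[0,0,0],[0,0,0],0.6],[[0,0,0],[0,0,0],0.5],[[0,0,0],[-60,0,0],0.4],[[0,0,0],[-120,0,0],0.4],[[0,0,0],[-120,0,0],0.4],[[0,0,0],[-120,0,0],0.4]]'
python3 - <<'E'
from h import *
c=shot("wrist","w6.png")
goto([.6562,.2519,.25],-75.6)
print(obs()["joint_pos"].round(2))
E
```

```text
clock: 25.75
position: [0.3865, 0.2172, 0.1322]
ee_rot: [0.008, 0.706, -0.01, 0.708]
ft_force: [-2.3, 0.3, 0.1]
grip_width: 0.128
clock: 26.62
position: [0.3865, 0.217, 0.2521]
ee_rot: [0.008, 0.706, -0.011, 0.708]
ft_force: [-0.5, -0.2, 0.2]
grip_width: 0.598
turn [74.1  0.2  0.1] shift [  1.6  42.1 269.2]
[ 0.91 -0.15 -1.38  1.83 -0.15  1.34 -0.46]
```

View pics/w6.png

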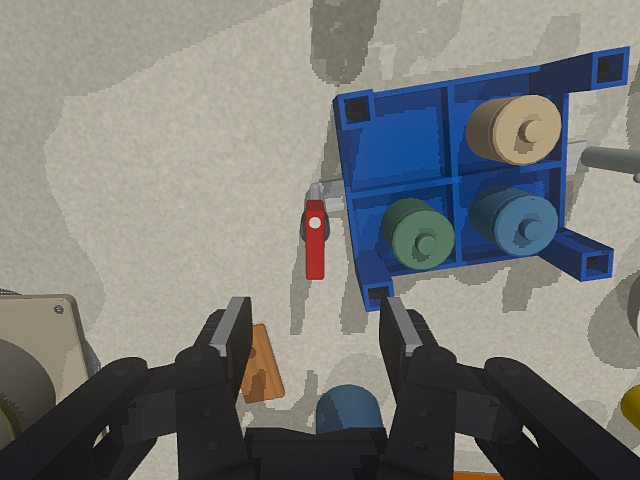

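The near cam's bar now lies along the tray's y at (315,240). On to the far cam.

```bash
python3 -m inch '[[[10,0,0],[0,8,55],0.4],[[20,0,0],[0,16,110],0.4],[[30,0,0],[0,24,165],0.4],[[40,0,0],[0,32,220],0.4],[[50,0,0],[2,42,269],0.4],[[60,0,0],[2,42,269],0.4],[[74,0,0],[2,42,269],0.4],[[74,0,0],[2,42,269],0.4],[[74,0,0],[2,42,269],0.4],[[74,0,0],[2,42,269],0.4]]'
python3 -m inch '[[[0,0,0],[0,0,0],0.4]]'
cat >> h.py <<'E'
def bars(c,zs=(.155,.172)):
    W=cloud(c);H=c["hsv"].astype(int)
    m=((H[...,0]<6)|(H[...,0]>174))&(H[...,1]>180)&(H[...,2]>60)&(W[...,2]>zs[0])&(W[...,2]<zs[1])
    cs,_=cv2.findContours(m.astype(np.uint8),cv2.RETR_EXTERNAL,2)
    for k in cs:
        if cv2.contourArea(k)<60: continue
        p=plane(c,cv2.convexHull(k).reshape(-1,2),.165)[:,:2]*1000
        r=cv2.minAreaRect(p.astype(np.float32)); b=cv2.boxPoints(r); e=b[1]-b[0]; f=b[2]-b[1]; L=e if np.hypot(*e)>np.hypot(*f) else f
        print("bar",np.round(r[0],1),np.round(r[1],1),"heading",np.degrees(np.arctan2(L[1],L[0])).round(1),k.reshape(-1,2).mean(0).round())
E
python3 - <<'E'
from h import *
c=shot("wrist","w7.png"); bars(c)
goto([.6562,.2519,.131],-75.6)
print(obs()["joint_pos"].round(2))
E
```

```text
clock: 27.92
position: [0.6556, 0.2521, 0.2473]
ee_rot: [0.43, 0.559, -0.433, 0.56]
ft_force: [-0.2, -0.2, -0.3]
grip_width: 0.602
clock: 28.05
position: [0.6555, 0.2522, 0.2465]
ee_rot: [0.429, 0.56, -0.433, 0.561]
ft_force: [-0.2, 0.3, -0.9]
grip_width: 0.6
bar [657.2 251.3] [45.5 11. ] heading 14.5 [321. 246.]
turn [0.5 0.2 0.2] shift [ 1.153e+02  1.200e+00 -1.000e-01]
[ 0.08  0.65 -0.87  1.16  0.48  1.54 -2.01]
```

View pics/w7.png

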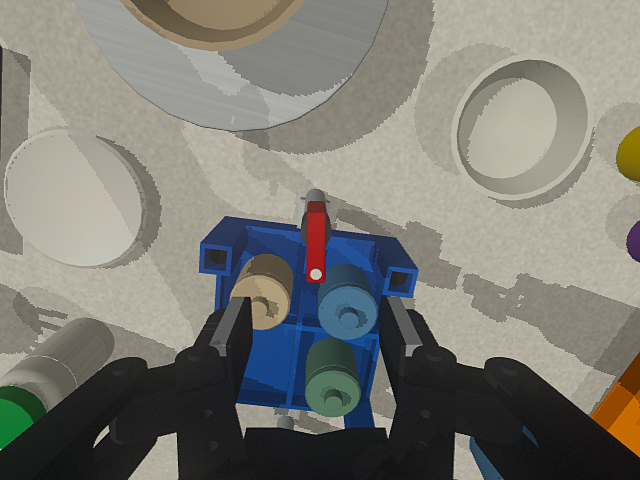

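```bash
python3 -m inch '[[[0.5,0,0],[50,1.2,0.3],0.4],[[0.5,0,0],[95,1.2,0.3],0.4],[[0.5,0,0],[115,1.2,0.3],0.4],[[0.5,0,0],[115,1.2,0.3],0.4],[[0.5,0,0],[115,1.2,0.3],0.4],[[0.5,0,0],[115,1.2,0.3],1],[[0.5,0,0],[115,1.2,0.3],1],[[0.5,0,0],[115,1.2,0.3],1],[[0.5,0,0],[115,1.2,0.3],1],[[0.5,0,0],[115,1.2,0.3],1]]' 70; python3 -m inch '[[[0,0,0],[0,0,0],1],[[0,0,0],[0,0,0],1]]'
```

```text
clock: 29.35
position: [0.6566, 0.2519, 0.1324]
ee_rot: [0.432, 0.558, -0.435, 0.559]
ft_force: [-0.4, -0.1, 6.8]
grip_width: 0.126
clock: 29.6
position: [0.6566, 0.2518, 0.1324]
ee_rot: [0.432, 0.558, -0.435, 0.559]
ft_force: [-0.9, -0.2, 2.0]
grip_width: 0.128
```

```bash
python3 -m inch '[[[-9,0,0],[0,0,0],1],[[-18,0,0],[0,0,0],1],[[-27,0,0],[0,0,0],1],[[-36,0,0],[0,0,0],1],[[-45,0,0],[0,0,0],1],[[-54,0,0],[0,0,0],1],[[-63,0,0],[0,0,0],1],[[-72,0,0],[0,0,0],1],[[-75,0,0],[0,0,0],1],[[-75,0,0],[0,0,0],1]]'; python3 -m inch '[[[0,0,0],[0,0,0],0.8],[[0,0,0],[0,0,0],0.6],[[0,0,0],[0,0,0],0.5],[[0,0,0],[-60,0,0],0.4],[[0,0,0],[-120,0,0],0.4],[[0,0,0],[-120,0,0],0.4],[[0,0,0],[-120,0,0],0.4]]'
python3 - <<'E'
from h import *
c=shot("wrist","w8.png"); bars(c)
print(obs()["joint_pos"].round(2))
t=shot("top","t8.png"); W=cloud(t)
w=W[235:290,380:425].reshape(-1,3); w=w[w[:,2]>.08]; print("board",len(w),np.median(w,0),w.min(0),w.max(0)); e,v=np.linalg.eigh(np.cov(w[:,:2].T)); print(np.degrees(np.arctan2(v[1,1],v[0,1])))
goto([.526,-.222,.28],-96.4)
E
```

```text
clock: 30.85
position: [0.6562, 0.2522, 0.1324]
ee_rot: [0.003, 0.708, -0.005, 0.706]
ft_force: [-3.2, -0.7, 2.0]
grip_width: 0.13
clock: 31.72
position: [0.6565, 0.2525, 0.2522]
ee_rot: [0.003, 0.708, -0.006, 0.706]
ft_force: [-0.3, -0.1, -0.7]
grip_width: 0.601
bar [656.2 251.9] [44.8 11.1] heading 88.9 [313. 236.]
[ 0.18  0.74 -1.1   1.14  0.64  1.61 -0.78]
board 162 [ 0.52407279 -0.22053566  0.08949252] [ 0.4796627  -0.23250532  0.08012308] [ 0.56761981 -0.20779735  0.10179573]
172.77506398694982
turn [-84.2  -0.4   0.1] shift [ -26.2 -475.7 -125. ]
```

View pics/w8.png

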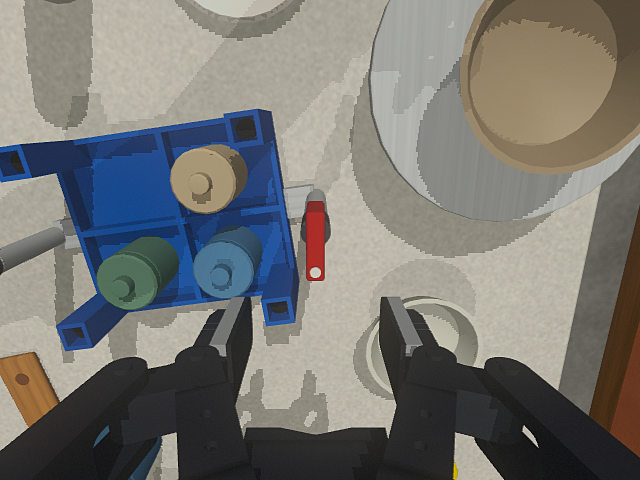

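Both cams now lie along the tray's y, far bar at (315,240). Next is the orange tray.

```bash
python3 -m inch '[[[-9,0,0],[0,-55,-15],0.4],[[-18,0,0],[0,-110,-30],0.4],[[-27,0,0],[0,-165,-45],0.4],[[-36,0,0],[0,-220,-60],0.4],[[-45,0,0],[0,-275,-75],0.4],[[-54,0,0],[0,-330,-90],0.4],[[-63,0,0],[0,-385,-105],0.4],[[-72,0,0],[0,-440,-120],0.4],[[-81,0,0],[0,-476,-125],0.4],[[-83,0,0],[0,-476,-125],0.4]]'
python3 -m inch '[[[0,0,0],[0,0,0],0.4]]'
python3 - <<'E'
from h import *
c=shot("wrist","w9.png"); W=cloud(c); H=c["hsv"].astype(int)
w=W[(W[...,2]>.084)&(W[...,2]<.1)&(W[...,0]<.65)&(H[...,1]<160)]; 
w=w[np.linalg.norm(w[:,:2]-np.nanmedian(w[:,:2],0),axis=1)<.07]
r=cv2.minAreaRect((w[:,:2]*1000).astype(np.float32)); print("board",len(w),r,np.median(w,0))
print(obs()["joint_pos"].round(2),tool()[:3,3])
goto([.526,-.222,.2],82.8)
E
```

```text
clock: 33.08
position: [0.5246, -0.2263, 0.2522]
ee_rot: [-0.464, 0.536, 0.465, 0.531]
ft_force: [1.3, 1.5, -0.1]
grip_width: 0.598
clock: 33.2
position: [0.5244, -0.2253, 0.2517]
ee_rot: [-0.464, 0.535, 0.465, 0.531]
ft_force: [0.7, 0.5, 0.1]
grip_width: 0.597
board 8266 ((424.25518798828125, -51.934200286865234), (78.87677001953125, 68.49862670898438), 82.0525131225586) [ 0.42210281 -0.05825758  0.08971567]
[ 1.34  0.6  -1.43  1.53  0.6   1.54  1.34] [ 0.52431251 -0.2257575   0.25150131]
turn [-0.7 -0.2 -0.4] shift [51.5 -1.5  4.2]
```

View pics/w9.png

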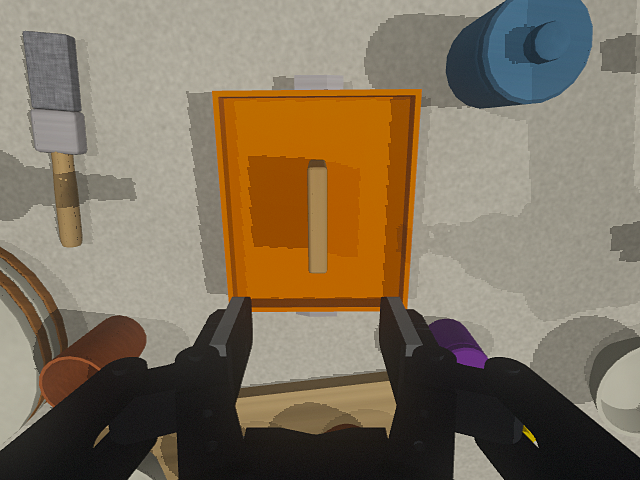

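Orange tray seen from above, with its board at (317,217), from about v=165 to 272.

Run:
```python
from h import *
c=shot("wrist"); W=cloud(c)
m=np.zeros((480,640),bool); m[145:285,295:340]=True
m&=(W[...,2]>.086)&(W[...,2]<.097)
k=np.argwhere(m)[:,::-1].astype(np.float32); hull=cv2.convexHull(k).reshape(-1,2)
p=plane(c,hull,.091)[:,:2]*1000
r=cv2.minAreaRect(p.astype(np.float32)); b=cv2.boxPoints(r); e=b[1]-b[0]; f=b[2]-b[1]; L=e if np.hypot(*e)>np.hypot(*f) else f
h=np.degrees(np.arctan2(L[1],L[0])); print("board",r,h, "medz",np.median(W[m][:,2]))
# orange wall rim
H=c["hsv"].astype(int)
m2=(H[...,0]>5)&(H[...,0]<18)&(H[...,1]>200)&(W[...,2]>.036)&(W[...,2]<.048)
m2[:, :200]=0; m2[:,430:]=0; m2[290:]=0
k=np.argwhere(m2)[:,::-1].astype(np.float32); print(len(k),k.min(0),k.max(0))
goto([r[0][0]/1000,r[0][1]/1000,.2],h+90)
```

```text
board ((525.7659912109375, -225.37197875976562), (15.291566848754883, 88.96013641357422), 82.59893035888672) -7.4010663 medz 0.09024557751215057
3466 [213.  89.] [421. 289.]
turn [-0.5 -0.2 -0.4] shift [51.7 -1.6  0.6]
```

```bash
python3 -m inch '[[[-0.5,-0.2,-0.4],[50,-1.6,0.6],0.4],[[-0.5,-0.2,-0.4],[100,-1.6,0.6],0.4],[[-0.5,-0.2,-0.4],[150,-1.6,0.6],0.4],[[-0.5,-0.2,-0.4],[185,-1.6,0.6],0.4],[[-0.5,-0.2,-0.4],[198,-1.6,0.6],0.4],[[-0.5,-0.2,-0.4],[201,-1.6,0.6],0.4],[[-0.5,-0.2,-0.4],[201,-1.6,0.6],0.4],[[-0.5,-0.2,-0.4],[201,-1.6,0.6],0.4]]'
python3 - <<'E'
from h import *
goto([.5258,-.2254,.05],82.6); print(obs()["joint_pos"].round(2))
E
```

```text
clock: 34.3
position: [0.5254, -0.226, 0.0519]
ee_rot: [-0.468, 0.531, 0.466, 0.531]
ft_force: [-0.1, 0.6, 0.3]
grip_width: 0.6
turn [ 0.  -0.1  0.1] shift [ 1.9 -0.3  0.6]
[ 1.25  0.77 -1.25  1.75  0.79  1.22  1.23]
```

```bash
python3 -m inch '[[[0,0,0],[1.5,0,0.5],0.6],[[0,0,0],[1.5,0,0.5],0.8],[[0,0,0],[1.5,0,0.5],1],[[0,0,0],[1.5,0,0.5],1],[[0,0,0],[1.5,0,0.5],1],[[0,0,0],[1.5,0,0.5],1],[[0,0,0],[1.5,0,0.5],1]]' 80
python3 -m inch '[[[0,0,0],[-20,0,0],1],[[0,0,0],[-60,0,0],1],[[0,0,0],[-110,0,0],1],[[0,0,0],[-160,0,0],1],[[0,0,0],[-190,0,0],1],[[0,0,0],[-190,0,0],1],[[0,0,0],[-190,0,0],1]]'
python3 - <<'E'
from h import *
print(obs()["joint_pos"].round(2))
print(goto([.5213,.2345,.26],97.35))
c=shot("wrist","w10.png")
E
```

```text
clock: 35.17
position: [0.5257, -0.2255, 0.0508]
ee_rot: [-0.468, 0.531, 0.466, 0.531]
ft_force: [-0.9, -0.1, 5.5]
grip_width: 0.177
clock: 36.05
position: [0.5245, -0.2252, 0.2396]
ee_rot: [-0.467, 0.531, 0.466, 0.531]
ft_force: [-1.6, -0.6, -5.1]
grip_width: 0.178
[ 1.34  0.59 -1.41  1.55  0.58  1.5   1.36]
turn [-14.7  -0.1   0. ] shift [-21.2  62.4 455.5]
(array([-14.7,  -0.1,   0. ]), array([-21.2,  62.4, 455.5]))
```

View pics/w10.png

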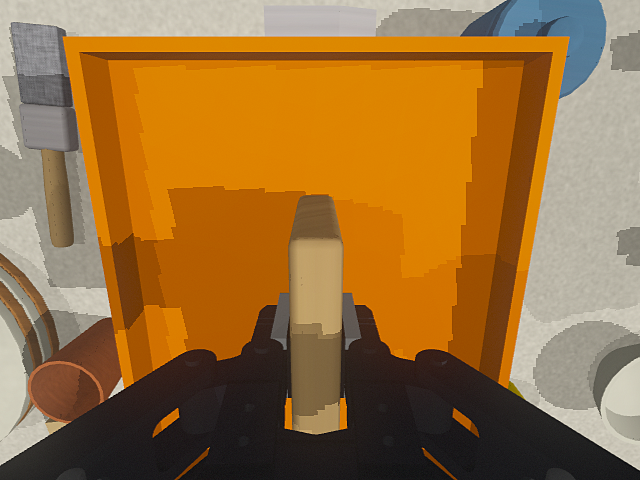

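The tray is held level, with its rim corners at about (65,38) and (569,38). I'll measure its offset in the hand. Turning the cams by grip put their axes at (.3866,.2171) and (.6564,.2520). That gives a tray centre of (.5214,.2346) and yaw 7.37°, which agrees with the camera.

```bash
cat >> h.py <<'E'
def hand_tray(c,below=.0098,rng=(38,250)):
    """held tray: outer edges of near rim, tool frame; returns corner pts (tool y,z mm)"""
    H=c["hsv"].astype(int); m=((H[...,0]>5)&(H[...,0]<20)&(H[...,1]>180)&(H[...,2]>80)).astype(np.uint8)
    m=cv2.morphologyEx(m,cv2.MORPH_OPEN,np.ones((5,5),np.uint8)); m[280:]=0
    K=c["intrinsics"]; T=c["T_tool_cam"]
    def cast(u,v):
        u=np.asarray(u,float);v=np.asarray(v,float)
        d=np.stack([(u-K[0,2])/K[0,0],(v-K[1,2])/K[1,1],np.ones_like(u)],-1)@T[:3,:3].T; o=T[:3,3]
        return (o+d*((below-o[0])/d[:,0])[:,None])[:,1:]*1000
    us=np.arange(100,540,4); vs=np.array([np.argmax(m[:,u]) for u in us]); E=cast(us,vs)
    vv=np.arange(60,rng[1],4); l=np.array([np.argmax(m[v]) for v in vv]); r=np.array([639-np.argmax(m[v,::-1]) for v in vv])
    A,B=cast(l,vv),cast(r,vv)
    fit=lambda x,y:np.polyfit(x,y,1)
    pe=fit(E[:,1],E[:,0]); pl=fit(A[:,0],A[:,1]); pr=fit(B[:,0],B[:,1])
    print("end edge y at z0",pe[1].round(2),"slope deg",np.degrees(np.arctan(pe[0])).round(2))
    print("sides z at y0",pl[1].round(2),pr[1].round(2),"deg",np.degrees(np.arctan([pl[0],pr[0]])).round(2),"width",(np.polyval(pr,50)-np.polyval(pl,50)).round(2))
E
python3 - <<'E'
from h import *
c=shot("wrist"); hand_tray(c)
E
```

```text
end edge y at z0 103.6 slope deg 0.01
sides z at y0 -89.8 88.85 deg [-0.12  0.11] width 178.85
```

```bash
python3 -m inch '[[[0,0,0],[-10,3,30],1],[[-2,0,0],[-20,10,75],1],[[-4,0,0],[-21,17,125],1],[[-6,0,0],[-21,24,175],1],[[-8,0,0],[-21,31,225],1],[[-10,0,0],[-21,38,275],1],[[-12,0,0],[-21,45,325],1],[[-14.7,0,0],[-21,52,375],1],[[-14.7,0,0],[-21,58,425],1],[[-14.7,0,0],[-21,62,450],1]]'
python3 -m inch '[[[0,0,0],[0,0,5],1],[[0,0,0],[0,0,5],1]]'
python3 - <<'E'
from h import *
o=obs();print(o["joint_pos"].round(2),o["ft_force"])
goto([.5207,.2345,.26],97.37); c=shot("wrist","w11.png"); bars(c); hand_tray(c)
E
```

```text
clock: 37.4
position: [0.5188, 0.2331, 0.2593]
ee_rot: [-0.532, 0.466, 0.532, 0.466]
ft_force: [-0.0, -0.8, -4.8]
grip_width: 0.18
clock: 37.65
position: [0.5175, 0.2383, 0.2589]
ee_rot: [-0.532, 0.466, 0.533, 0.465]
ft_force: [0.1, -0.6, -4.1]
grip_width: 0.177
[ 0.47  0.5  -1.31  1.52  0.48  1.49  0.85] [ 0.07746131 -0.56014661 -4.11688799]
turn [ 0.3 -0.  -0.1] shift [-1.1 -2.7 -4.2]
bar [383.1 211.8] [ 1.9 35.6] heading -82.3 [309.   2.]
end edge y at z0 103.75 slope deg 0.01
sides z at y0 -89.83 88.73 deg [-0.15  0.17] width 178.85
```

View pics/w11.png

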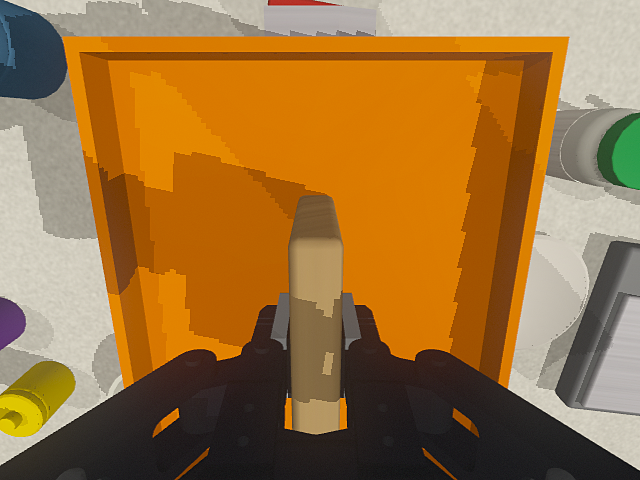

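```bash
python3 -m inch '[[[0.3,0,-0.1],[30,-2.7,-4.2],1],[[0.3,0,-0.1],[60,-2.7,-4.2],1],[[0.3,0,-0.1],[85,-2.7,-4.2],1],[[0.3,0,-0.1],[100,-2.7,-4.2],1],[[0.3,0,-0.1],[106,-2.7,-4.2],1],[[0.3,0,-0.1],[106,-2.7,-4.2],1],[[0.3,0,-0.1],[106,-2.7,-4.2],1]]'
python3 - <<'E'
from h import *
goto([.5207,.2345,.145],97.37); c=shot("side","s12.png"); cv2.imwrite("pics/s12c.png",cv2.resize(c["img"][200:400,170:400],None,fx=3,fy=3)); print(obs()["ft_force"])
E
```

```text
clock: 38.58
position: [0.5215, 0.2336, 0.1538]
ee_rot: [0.531, -0.467, -0.53, -0.468]
ft_force: [0.4, 0.1, -4.8]
grip_width: 0.179
turn [-0.1 -0.   0.1] shift [8.8 0.7 1. ]
[-0.20352229  0.40754873 -4.482003  ]
```

View pics/s12c.png

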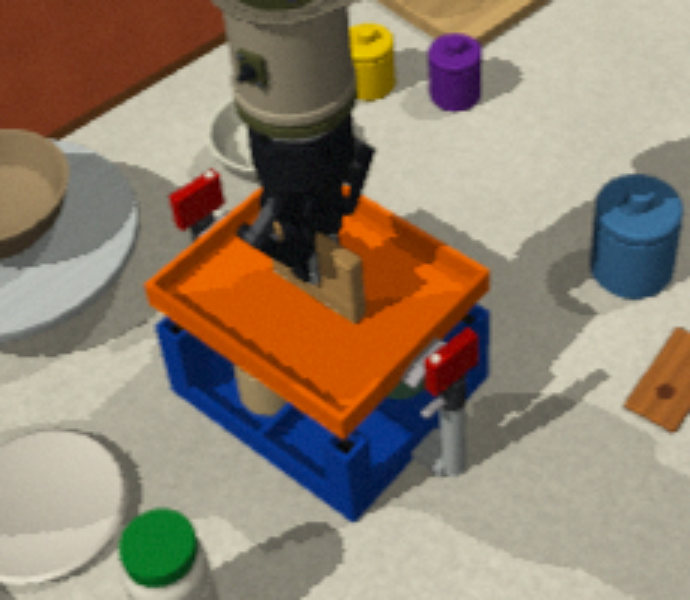

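The tray hovers level, with its lugs above the posts and the cams clear. Lower it slowly.

```bash
python3 -m inch '[[[0,0,0],[3,0.7,0.9],1],[[0,0,0],[6,0.7,0.9],1],[[0,0,0],[9,0.7,0.9],1],[[0,0,0],[11,0.7,0.9],1],[[0,0,0],[13,0.7,0.9],1],[[0,0,0],[15,0.7,0.9],1],[[0,0,0],[17,0.7,0.9],1],[[0,0,0],[17,0.7,0.9],1]]'
```

```text
clock: 39.62
position: [0.5207, 0.2344, 0.1366]
ee_rot: [0.531, -0.467, -0.53, -0.467]
ft_force: [-0.3, -1.1, -4.7]
grip_width: 0.178
```

```bash
python3 -m inch '[[[0,0,0],[2,0,0],1],[[0,0,0],[4,0,0],1],[[0,0,0],[5,0,0],1],[[0,0,0],[5,0,0],1]]'
```

```text
clock: 40.12
position: [0.5206, 0.2343, 0.1315]
ee_rot: [0.531, -0.467, -0.53, -0.467]
ft_force: [0.8, 0.0, -4.3]
grip_width: 0.176
```

```bash
python3 -m inch '[[[0,0,0],[0.7,0,0],1],[[0,0,0],[1.4,0,0],1],[[0,0,0],[2,0,0],1],[[0,0,0],[2.4,0,0],1],[[0,0,0],[2.4,0,0],1]]'
```

```text
clock: 40.75
position: [0.5208, 0.2346, 0.1295]
ee_rot: [0.531, -0.467, -0.53, -0.468]
ft_force: [-1.4, -0.1, 1.9]
grip_width: 0.177
```

Resting on the plungers. Release.

```bash
python3 -m inch '[[[0,0,0],[0,0,0],0.85],[[0,0,0],[0,0,0],0.7],[[0,0,0],[0,0,0],0.6],[[0,0,0],[0,0,0],0.5],[[0,0,0],[0,0,0],0.5],[[0,0,0],[-50,0,0],0.5],[[0,0,0],[-110,0,0],0.4],[[0,0,0],[-150,0,0],0.4],[[0,0,0],[-150,0,0],0.4],[[0,0,0],[-150,0,0],0.4]]'
python3 - <<'E'
from h import *
c=shot("wrist","w13.png"); W=cloud(c)
m=np.zeros((480,640),bool); m[60:300,280:350]=True
m&=(W[...,2]>.160)&(W[...,2]<.18)
k=np.argwhere(m)[:,::-1].astype(np.float32); p=plane(c,cv2.convexHull(k).reshape(-1,2),.171)[:,:2]*1000
r=cv2.minAreaRect(p.astype(np.float32)); b=cv2.boxPoints(r); e=b[1]-b[0]; f=b[2]-b[1]; L=e if np.hypot(*e)>np.hypot(*f) else f
print("board",r,np.degrees(np.arctan2(L[1],L[0])),"medz",np.median(W[m][:,2]))
H=c["hsv"].astype(int); m2=(H[...,0]>5)&(H[...,0]<20)&(H[...,1]>180)&(W[...,2]>.11)&(W[...,2]<.13)
w=W[m2]; A=np.c_[w[:,:2]-[.5214,.2346],np.ones(len(w))]; print("rim",len(w),np.linalg.lstsq(A,w[:,2],rcond=None)[0])
goto([.3866,.2171,.26],0); print(obs()["joint_pos"].round(2))
c=shot("side"); cv2.imwrite("pics/s13c.png",cv2.resize(c["img"][200:400,170:400],None,fx=3,fy=3))
E
```

```text
clock: 42.0
position: [0.5205, 0.2343, 0.2787]
ee_rot: [0.531, -0.467, -0.53, -0.467]
ft_force: [-0.6, 0.2, -0.1]
grip_width: 0.602
board ((520.1971435546875, 234.07093811035156), (88.67625427246094, 15.71478271484375), 7.309641361236572) 7.30964 medz 0.16944881906041454
rim 7463 [-0.00752914 -0.00076321  0.11808682]
turn [-82.7  -0.   -0. ] shift [ 18.3 134.8  -0. ]
[ 0.47  0.49 -1.32  1.49  0.47  1.53  0.86]
```

View pics/w13.png

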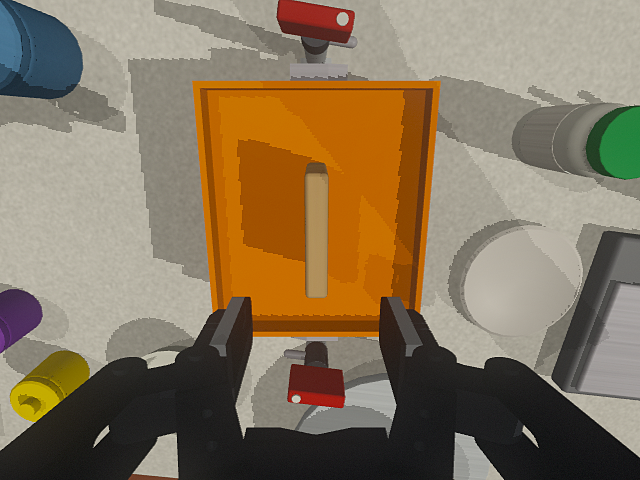

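View pics/s13c.png

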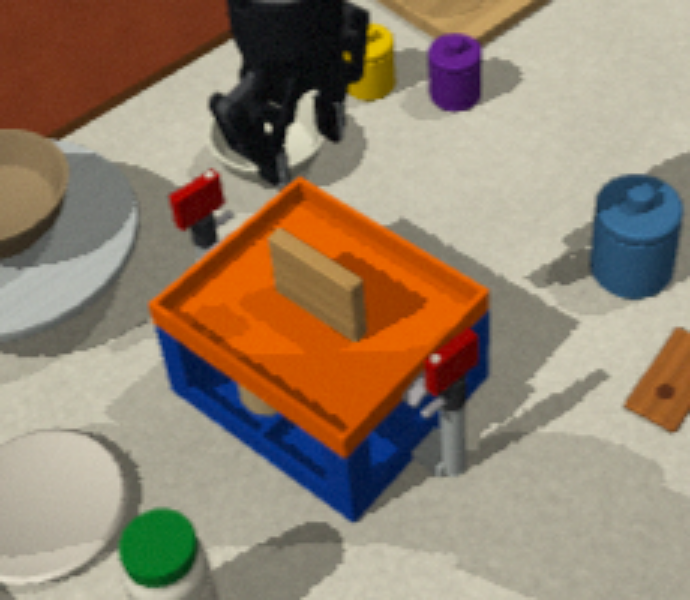

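The tray is seated on all four posts and level, at about 3 mm proud, with both cams still open. Now close the near cam.

```bash
python3 -m inch '[[[10,0,0],[5,30,0],0.4],[[20,0,0],[10,60,0],0.4],[[30,0,0],[15,90,0],0.4],[[40,0,0],[18,120,0],0.4],[[50,0,0],[18,135,0],0.4],[[60,0,0],[18,135,0],0.4],[[70,0,0],[18,135,0],0.4],[[80,0,0],[18,135,0],0.4],[[90,0,0],[18,135,0],0.4],[[98.8,0,0],[18,135,0],0.5]]'
python3 -m inch '[[[0,0,0],[0,0,0],0.5]]'
python3 - <<'E'
from h import *
c=shot("wrist","w14.png"); bars(c)
goto([.3866,.2171,.131],-1.4); print(obs()["joint_pos"].round(2))
E
```

```text
clock: 43.35
position: [0.386, 0.2167, 0.2595]
ee_rot: [0.011, 0.707, -0.012, 0.707]
ft_force: [0.0, -0.1, 0.1]
grip_width: 0.502
clock: 43.48
position: [0.3858, 0.2161, 0.259]
ee_rot: [0.011, 0.708, -0.013, 0.707]
ft_force: [-0.5, 0.1, -0.8]
grip_width: 0.498
bar [386.6 218.4] [46.1 11.1] heading 88.1 [321. 233.]
turn [-0.4 -0.1  0.1] shift [127.9   1.3   1. ]
[ 1.08 -0.32 -1.41  1.82 -0.32  1.39 -0.29]
```

View pics/w14.png

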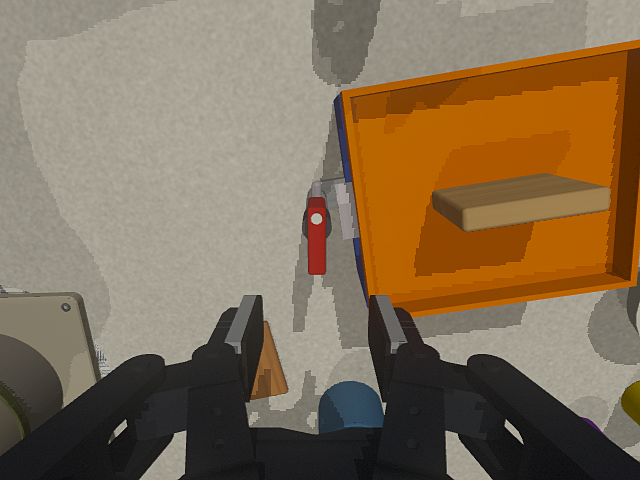

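```bash
python3 -m inch '[[[-0.4,0,0],[50,1.3,0.8],0.5],[[-0.4,0,0],[95,1.3,0.8],0.5],[[-0.4,0,0],[122,1.3,0.8],0.5],[[-0.4,0,0],[127.5,1.3,0.8],0.5],[[-0.4,0,0],[127.5,1.3,0.8],0.5],[[-0.4,0,0],[127.5,1.3,0.8],1],[[-0.4,0,0],[127.5,1.3,0.8],1],[[-0.4,0,0],[127.5,1.3,0.8],1],[[-0.4,0,0],[127.5,1.3,0.8],1],[[-0.4,0,0],[127.5,1.3,0.8],1]]' 100; python3 -m inch '[[[0,0,0],[0,0,0],1],[[0,0,0],[0,0,0],1]]'
```

```text
clock: 44.78
position: [0.3768, 0.1978, 0.151]
ee_rot: [0.012, 0.692, -0.01, 0.722]
ft_force: [43.1, -33.4, 8.8]
grip_width: 0.132
clock: 45.02
position: [0.382, 0.1921, 0.1516]
ee_rot: [0.012, 0.687, -0.014, 0.726]
ft_force: [36.8, -18.8, -26.1]
grip_width: 0.095
```

Run:
```python
from h import *
o=obs(); print(o["joint_pos"].round(3), o["torque"].round(2),o["joint_velocities"].round(2))
c=shot("wrist","w15.png"); c=shot("side","s15.png");c=shot("top","t15.png")
print(obs()["ft_force"],tool().round(3))
```

```text
[ 1.183 -0.498 -1.45   2.039 -0.523  1.164 -0.089] [-4.59 -7.39 -1.18] [-0.  0. -0. -0.  0.  0. -0.]
[ 36.26436669 -20.48602147 -25.24780435] [[ 0.055  0.035  0.998  0.382]
 [-0.004  0.999 -0.035  0.192]
 [-0.998 -0.002  0.055  0.152]
 [ 0.     0.     0.     1.   ]]
```

View pics/w15.png

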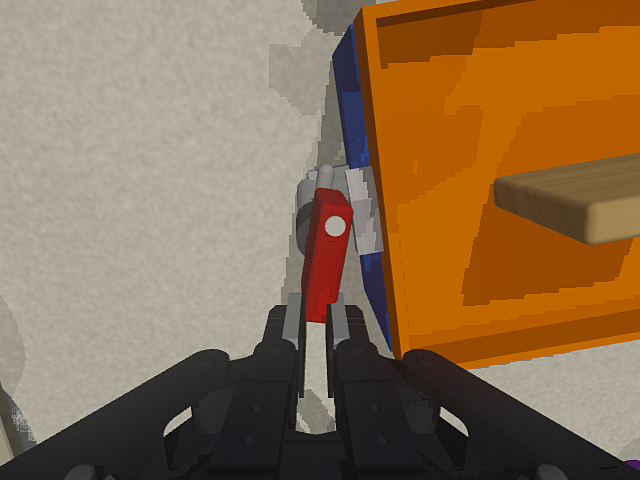

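View pics/s15.png

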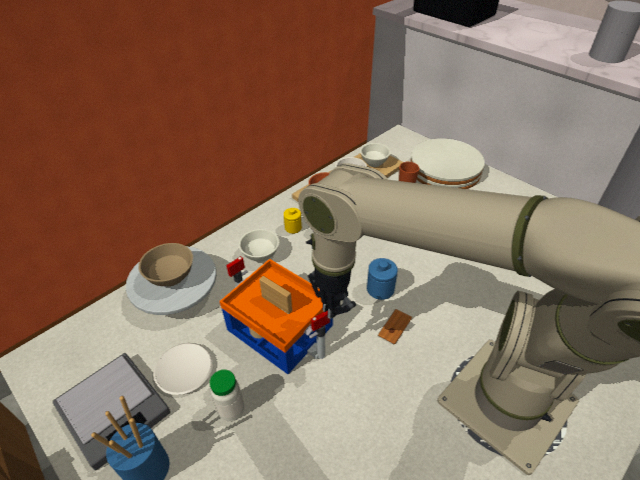

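View pics/t15.png

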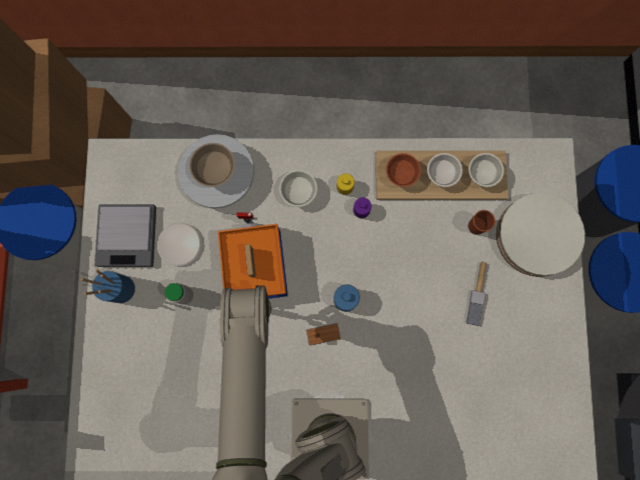

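The arm ran into its joint limits (j2 at -0.498, j3 at -1.45), so the tool drifted toward -y and caught only the end of the bar. Back out and change the arm posture first.

```bash
python3 -m inch '[[[0,0,0],[0,0,0],0.8],[[0,0,0],[0,0,0],0.6],[[0,0,0],[0,0,0],0.5]]'; python3 -m inch '[[[0,0,0],[-40,0,0],0.5],[[0,0,0],[-80,0,0],0.5],[[0,0,0],[-110,0,0],0.5],[[0,0,0],[-110,0,0],0.5]]'
python3 - <<'E'
from h import *
print(obs()["joint_pos"].round(2),obs()["ft_force"].round(1))
c=shot("wrist","w16.png"); bars(c); print(tool().round(3))
E
```

```text
clock: 45.55
position: [0.3815, 0.1927, 0.1515]
ee_rot: [0.011, 0.688, -0.013, 0.726]
ft_force: [-0.6, 0.9, -0.5]
grip_width: 0.498
clock: 46.05
position: [0.3761, 0.194, 0.2628]
ee_rot: [0.01, 0.687, -0.011, 0.727]
ft_force: [0.6, -0.3, -0.7]
grip_width: 0.497
[ 1.01 -0.49 -1.21  1.89 -0.45  1.4  -0.13] [ 0.6 -0.3 -0.7]
bar [386.4 217.5] [45.9 11.2] heading 75.8 [321. 204.]
[[ 0.054  0.031  0.998  0.376]
 [-0.003  1.    -0.031  0.194]
 [-0.999 -0.001  0.055  0.262]
 [ 0.     0.     0.     1.   ]]
```

View pics/w16.png

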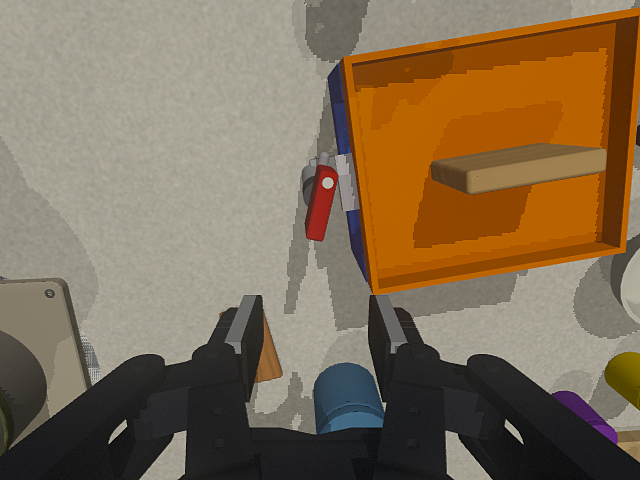

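The near bar sits at heading 76° (angle about 0.38, still clear of the ramp), so nothing is lost. The far cam allows a better arm posture, so I'll do it first.

Run:
```python
from h import *
goto([.6563,.2520,.26],-1.1)
```

```text
turn [-0.7  3.1  0.1] shift [ 16.7  67.  278.3]
```

```bash
python3 -m inch '[[[0,3,0],[0,12,50],0.5],[[0,3,0],[4,24,100],0.5],[[0,3,0],[8,36,150],0.5],[[0,3,0],[12,48,200],0.5],[[-0.7,3.1,0],[16,60,250],0.5],[[-0.7,3.1,0],[16.7,67,278],0.5],[[-0.7,3.1,0],[16.7,67,278],0.5],[[-0.7,3.1,0],[16.7,67,278],0.5]]'
python3 - <<'E'
from h import *
c=shot("wrist","w17.png"); bars(c)
goto([.6563,.2520,.131],-1.1); print(obs()["joint_pos"].round(2))
E
```

```text
clock: 47.1
position: [0.4632, 0.1813, 0.3051]
ee_rot: [0.013, 0.689, 0.0, 0.725]
ft_force: [0.2, 0.3, -0.7]
grip_width: 0.499
bar [387.1 217.3] [46. 11.] heading 75.8 [200. 181.]
bar [654.7 251.3] [15.7 45.7] heading -84.1 [565. 131.]
turn [ 0.1  2.9 -1.1] shift [185.3  70.9 182.4]
[ 1.47 -0.5  -1.47  1.66 -0.52  1.49  0.02]
```

View pics/w17.png

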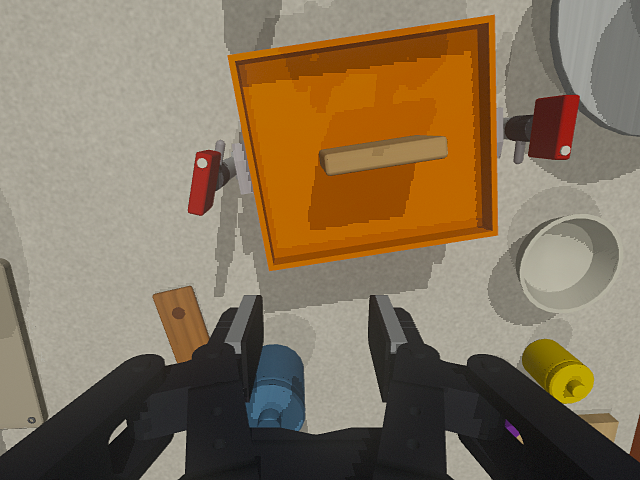

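Both bars are visible and the tray has not moved, but the arm is stuck at its j2 and j3 limits. I'll fit a simple kinematic model to the logged poses so I can pick moves that unwind the elbow.

```bash
cat > fk.py <<'E'
import numpy as np
from scipy.spatial.transform import Rotation as R
from scipy.optimize import least_squares
D=[([1.3134,.3328,-.0647,1.461,.0216,1.3499,-.0885],[.14529,-.60748,.23053],[.438,.5555,-.4377,.5547]),
([.38,.38,-.62,1.52,.22,1.31,-1.84],[.6092,.02,.2032],[.502,.499,-.5,.5]),
([.32,.48,-.98,1.52,.40,1.35,-.57],[.5707,.1995,.1975],[-.04,.706,.04,.706]),
([.4,.38,-1.06,1.49,.33,1.47,-.55],[.5406,.1972,.2744],[-.042,.705,.039,.707]),
([.6,-.07,-1.14,1.84,-.06,1.34,-1.52],[.3863,.2171,.2503],[.338,.62,-.34,.622]),
([.91,-.15,-1.38,1.83,-.15,1.34,-.46],[.3865,.217,.2521],[.008,.706,-.011,.708]),
([.08,.65,-.87,1.16,.48,1.54,-2.01],[.6555,.2522,.2465],[.429,.56,-.433,.561]),
([.18,.74,-1.1,1.14,.64,1.61,-.78],[.6565,.2525,.2522],[.003,.708,-.006,.706]),
([1.34,.6,-1.43,1.53,.6,1.54,1.34],[.5243,-.2258,.2515],[-.464,.535,.465,.531]),
([1.25,.77,-1.25,1.75,.79,1.22,1.23],[.5254,-.226,.0519],[-.468,.531,.466,.531]),
([1.34,.59,-1.41,1.55,.58,1.5,1.36],[.5245,-.2252,.2396],[-.467,.531,.466,.531]),
([.47,.5,-1.31,1.52,.48,1.49,.85],[.5175,.2383,.2589],[-.532,.466,.533,.465]),
([1.08,-.32,-1.41,1.82,-.32,1.39,-.29],[.3858,.2161,.259],[.011,.708,-.013,.707]),
([1.01,-.49,-1.21,1.89,-.45,1.4,-.13],[.3761,.194,.2628],[.01,.687,-.011,.727]),
([1.47,-.5,-1.47,1.66,-.52,1.49,.02],[.4632,.1813,.3051],[.013,.689,0,.725])]
def Rz(a): return R.from_rotvec([0,0,a]).as_matrix()
def Ry(a): return R.from_rotvec([0,a,0]).as_matrix()
def fk(q,p,full=False):
    # p: s(7 signs) handled; offsets
    h,a1,L1,a3,b3,L2,a5,b5,a6,Lt,y2,r7,o1=p
    s=SG; M=np.eye(3); x=np.zeros(3); ax=[];og=[]
    def J(k,rot,axis):
        nonlocal M
        ax.append(s[k]*M@axis); og.append(x.copy()); M=M@rot(s[k]*q[k])
    ez=np.array([0,0,1.]);ey=np.array([0,1.,0])
    M=M@Rz(o1); J(0,Rz,ez); x=x+M@[a1,y2,h]; J(1,Ry,ey); x=x+M@[a3,0,L1]; J(2,Rz,ez); J(3,Ry,ey); x=x+M@[a5,b3,L2]; J(4,Rz,ez); J(5,Ry,ey); x=x+M@[a6,b5,0]; J(6,Rz,ez)
    x=x+M@[0,0,Lt]; M=M@Rz(r7)@np.array([[0,0,1.],[0,1,0],[-1,0,0]]).T.T
    if full: return x,M,np.array(ax).T,np.array(og)
    return x,M
SG=np.array([-1,1,-1,1,-1,1,-1.])
def res(p):
    out=[]
    for q,x,r in D:
        a,M=fk(q,p); out+=list((a-x)*5); out+=list(R.from_matrix(M.T@R.from_quat(r).as_matrix()).as_rotvec())
    return np.array(out)
E
python3 - <<'E'
import fk,numpy as np,itertools
best=None
for sg in itertools.product([1,-1],repeat=3):
  for r0 in np.arange(-3,3.2,1.57):
    fk.SG=np.array([-1,1,sg[0],1,sg[1],1,sg[2]],float)
    s=fk.least_squares(fk.res,[.35,0,.42,0,0,.4,0,0,.08,.35,0,r0,0],loss="soft_l1",f_scale=.05)
    if best is None or s.cost<best[0]: best=(s.cost,sg,s.x)
print(best[0],best[1],best[2].round(4)); fk.SG=np.array([-1,1,best[1][0],1,best[1][1],1,best[1][2]],float)
print(np.abs(fk.res(best[2])).reshape(-1,6).max(1).round(3))
np.savez("fk.npz",p=best[2],sg=fk.SG)
E
```

```text
2.030906576182666 (-1, 1, 1) [-0.0772 -0.0539  0.5211  0.0538  0.0456  0.4516  0.0703 -0.0057 -0.0285
  0.0173  0.0075 -2.944  -0.1541]
[3.086 2.711 2.247 2.338 2.957 2.709 2.112 1.499 1.945 1.665 1.981 1.916
 2.475 2.244 2.078]
```

```bash
sed -i 's/np.array(\[\[0,0,1.\],\[0,1,0\],\[-1,0,0\]\]).T.T/np.array([[0,0,1.],[0,-1,0],[1,0,0]])/' fk.py
python3 - <<'E'
import fk,numpy as np,itertools
best=None
for sg in itertools.product([1,-1],repeat=3):
  for r0 in np.arange(-3,3.2,1.57):
    fk.SG=np.array([-1,1,sg[0],1,sg[1],1,sg[2]],float)
    s=fk.least_squares(fk.res,[.35,0,.42,0,0,.4,0,0,.08,.35,0,r0,0],loss="soft_l1",f_scale=.05)
    if best is None or s.cost<best[0]: best=(s.cost,sg,s.x)
print(best[0],best[1],best[2].round(4)); fk.SG=np.array([-1,1,best[1][0],1,best[1][1],1,best[1][2]],float)
print(np.abs(fk.res(best[2])).reshape(-1,6).max(1).round(3))
np.savez("fk.npz",p=best[2],sg=fk.SG)
E
```

```text
0.001911527287257304 (-1, -1, -1) [ 2.1710e-01  4.9000e-03  4.4600e-01 -6.0000e-03 -2.9700e-02  5.0140e-01
 -1.3000e-03  5.2000e-03  1.0400e-02  2.9860e-01 -2.1400e-02  3.1423e+00
 -3.0000e-04]
[0.008 0.005 0.026 0.008 0.015 0.014 0.009 0.012 0.011 0.009 0.008 0.013
 0.007 0.009 0.011]
```

```bash
cat >> fk.py <<'E'
_z=np.load("fk.npz"); P=_z["p"]; SG=_z["sg"]
LO=np.array([-2.6,-.5,-1.47,.16,-1.27,.06,-2.6]); HI=np.array([2.6,2.12,1.34,2.42,4.41,2.06,2.6])
def jac(q):
    x,M,ax,og=fk(q,P,True); return x,M,np.vstack([np.cross(ax.T,x-og).T,ax])
def go(q,Tx,TM,lam=0.0,n=None):
    """min-norm straight motion to target"""
    q=np.array(q,float); x,M,_=jac(q); rv=R.from_matrix(M.T@TM).as_rotvec(); 
    n=n or int(max(np.linalg.norm(Tx-x)/.006,np.linalg.norm(rv)/.02,1))+1
    for i in range(1,n+1):
        gx=x+(Tx-x)*i/n; gM=M@R.from_rotvec(rv*i/n).as_matrix()
        for _ in range(2):
            cx,cM,J=jac(q); e=np.r_[gx-cx,cM@R.from_matrix(cM.T@gM).as_rotvec()]
            q=np.clip(q+J.T@np.linalg.solve(J@J.T+lam**2*np.eye(6),e),LO,HI)
    return q
def down(yaw):
    a=np.radians(yaw); x=np.array([0,0,-1.]); z=np.array([np.cos(a),np.sin(a),0]); return np.c_[x,np.cross(z,x),z]
E
python3 - <<'E'
from fk import *
np.set_printoptions(precision=2,suppress=True)
Q=lambda i:D[i][0]
for a,b in ((1,2),(3,4),(4,5),(5,6),(6,7),(7,8),(10,11)):
    for lam in (0.,.1): print(a,b,lam,go(Q(a),np.array(D[b][1]),R.from_quat(D[b][2]).as_matrix(),lam),np.array(Q(b)))
E
```

```text
1 2 0.0 [ 0.31  0.47 -0.96  1.53  0.39  1.35 -0.57] [ 0.32  0.48 -0.98  1.52  0.4   1.35 -0.57]
1 2 0.1 [ 0.31  0.47 -0.96  1.53  0.39  1.35 -0.57] [ 0.32  0.48 -0.98  1.52  0.4   1.35 -0.57]
3 4 0.0 [ 0.47 -0.07 -1.02  1.84 -0.06  1.34 -1.53] [ 0.6  -0.07 -1.14  1.84 -0.06  1.34 -1.52]
3 4 0.1 [ 0.47 -0.07 -1.02  1.84 -0.06  1.34 -1.53] [ 0.6  -0.07 -1.14  1.84 -0.06  1.34 -1.52]
4 5 0.0 [ 0.53 -0.07 -1.07  1.84 -0.06  1.34 -0.55] [ 0.91 -0.15 -1.38  1.83 -0.15  1.34 -0.46]
4 5 0.1 [ 0.53 -0.07 -1.07  1.84 -0.06  1.34 -0.56] [ 0.91 -0.15 -1.38  1.83 -0.15  1.34 -0.46]
5 6 0.0 [ 0.09  0.65 -0.88  1.16  0.49  1.54 -2.01] [ 0.08  0.65 -0.87  1.16  0.48  1.54 -2.01]
5 6 0.1 [ 0.09  0.65 -0.89  1.16  0.49  1.54 -2.01] [ 0.08  0.65 -0.87  1.16  0.48  1.54 -2.01]
6 7 0.0 [ 0.17  0.73 -1.09  1.14  0.63  1.6  -0.78] [ 0.18  0.74 -1.1   1.14  0.64  1.61 -0.78]
6 7 0.1 [ 0.17  0.73 -1.09  1.14  0.63  1.6  -0.78] [ 0.18  0.74 -1.1   1.14  0.64  1.61 -0.78]
7 8 0.0 [ 1.35  0.64 -1.47  1.53  0.63  1.55  1.32] [ 1.34  0.6  -1.43  1.53  0.6   1.54  1.34]
7 8 0.1 [ 1.35  0.64 -1.47  1.53  0.64  1.55  1.32] [ 1.34  0.6  -1.43  1.53  0.6   1.54  1.34]
10 11 0.0 [ 0.48  0.53 -1.35  1.53  0.51  1.5   0.83] [ 0.47  0.5  -1.31  1.52  0.48  1.49  0.85]
10 11 0.1 [ 0.48  0.52 -1.35  1.53  0.51  1.5   0.83] [ 0.47  0.5  -1.31  1.52  0.48  1.49  0.85]
```

The model predicts the recorded moves to within a few hundredths of a radian. Use it to choose via poses that restore the joint margin.

```bash
cat > plan.py <<'E'
from fk import *
np.set_printoptions(precision=2,suppress=True)
def margin(q): return np.min(np.r_[q-LO,HI-q][[0,1,2,3,4,5,6,7,8,9,10,11,12,13]])
N=[.3866,.2171]; F=[.6563,.2520]
def seq(near): 
    c,h=(N,-14.2) if near else (F,-1.1)
    e=-84
    return [(c,.26,h),(c,.131,h),(c,.131,(h+e)/2),(c,.131,e),(c,.26,e)]
def run(q,wps,verbose=False):
    m=9
    for c,z,h in wps:
        T=np.array([c[0],c[1],z]); M=down(h)
        q=go(q,T,M); x,A,_=jac(q); err=np.linalg.norm(x-T)+np.linalg.norm(R.from_matrix(A.T@M).as_rotvec())*.3
        m=min(m,margin(q)-err*20)
        if verbose: print(np.round(c,3),z,h,q,"margin",round(margin(q),2),"err",round(err,4))
    return q,m
E
cat > search.py <<'E'
from plan import *
import multiprocessing as mp
from workcell import readout
def cand(seed):
    r=np.random.default_rng(seed); w=[]
    for _ in range(r.integers(1,4)):
        a=np.radians(r.uniform(-60,30)); rad=r.uniform(.45,.75); w.append(([round(rad*np.cos(a),2),round(rad*np.sin(a),2)],round(r.uniform(.27,.4),2),round(r.uniform(-170,20)/5)*5))
    return w
def f(a):
    seed,q0=a; w=cand(seed)
    try:
        q,m0=run(q0,w)
        return max((min(run(q,seq(n))[1],9),seed,n) for n in (True,False))+(m0,)
    except Exception: return (-99,seed,True,-9)
if __name__=="__main__":
    q0=readout.get_obs()["joint_pos"]; print(q0)
    with mp.Pool() as p: L=p.map(f,[(s,q0) for s in range(600)],chunksize=10)
    L.sort(reverse=True)
    for m,s,n,m0 in L[:8]: print(round(m,2),round(m0,2),"near" if n else "far",cand(s))
E
time timeout 550 python3 search.py
```

```text
[ 1.47 -0.5  -1.47  1.66 -0.52  1.49  0.02]
0.6 0.34 far [([np.float64(0.69), np.float64(0.28)], 0.36, -5), ([np.float64(0.6), np.float64(0.27)], 0.33, -80), ([np.float64(0.44), np.float64(-0.27)], 0.4, 15)]
0.6 -2.26 far [([np.float64(0.31), np.float64(-0.38)], 0.38, -125), ([np.float64(0.43), np.float64(-0.2)], 0.32, -155), ([np.float64(0.56), np.float64(0.17)], 0.27, -155)]
0.6 -5.92 far [([np.float64(0.63), np.float64(-0.1)], 0.36, -145), ([np.float64(0.73), np.float64(0.15)], 0.28, -135)]
0.59 -1.48 far [([np.float64(0.7), np.float64(0.19)], 0.32, -150), ([np.float64(0.73), np.float64(-0.15)], 0.39, -10)]
0.59 -4.89 far [([np.float64(0.68), np.float64(0.13)], 0.34, -110), ([np.float64(0.7), np.float64(0.25)], 0.27, -170), ([np.float64(0.47), np.float64(-0.53)], 0.28, -165)]
0.59 -1.47 far [([np.float64(0.64), np.float64(0.35)], 0.28, -5), ([np.float64(0.42), np.float64(0.17)], 0.31, -135), ([np.float64(0.61), np.float64(0.12)], 0.33, -130)]
0.59 -1.19 far [([np.float64(0.29), np.float64(-0.39)], 0.32, -10), ([np.float64(0.71), np.float64(-0.18)], 0.3, -135), ([np.float64(0.59), np.float64(0.13)], 0.29, -145)]
0.58 -17.95 far [([np.float64(0.42), np.float64(-0.27)], 0.38, 15), ([np.float64(0.71), np.float64(0.21)], 0.27, -170), ([np.float64(0.51), np.float64(-0.08)], 0.39, -90)]
real	2m37.504s
user	9m51.035s
sys	0m0.319s
```

Run:
```python
from plan import *
from workcell import readout
q0=readout.get_obs()["joint_pos"]
print("direct"); q,m=run(q0,[([.69,.28],.36,-5)]+seq(False),True); run(q,seq(True),True)
print("A"); q,m=run(q0,[([.69,.28],.36,-5),([.6,.27],.33,-80),([.44,-.27],.4,15)]+seq(False),True); run(q,seq(True),True)
```

```text
direct
[0.69 0.28] 0.36 -5 [-0.42  0.62 -0.05  0.81  0.03  1.72 -0.55] margin 0.34 err 0.0
[0.66 0.25] 0.26 -1.1 [-0.38  0.5  -0.08  1.18  0.04  1.47 -0.47] margin 0.59 err 0.0
[0.66 0.25] 0.131 -1.1 [-0.37  0.57 -0.09  1.34  0.05  1.23 -0.48] margin 0.83 err 0.0
[0.66 0.25] 0.131 -42.55 [-0.46  0.57  0.05  1.35 -0.03  1.23 -1.16] margin 0.83 err 0.0
[0.66 0.25] 0.131 -84 [-0.56  0.57  0.18  1.36 -0.1   1.22 -1.83] margin 0.77 err 0.0
[0.66 0.25] 0.26 -84 [-0.56  0.5   0.2   1.19 -0.1   1.46 -1.84] margin 0.6 err 0.0
[0.39 0.22] 0.26 -14.2 [-0.62 -0.09  0.    1.87  0.    1.36 -0.86] margin 0.41 err 0.0
[0.39 0.22] 0.131 -14.2 [-0.62  0.02 -0.    2.04  0.    1.08 -0.86] margin 0.38 err 0.0
[0.39 0.22] 0.131 -49.1 [-0.62  0.02  0.    2.04 -0.    1.08 -1.47] margin 0.38 err 0.0
[0.39 0.22] 0.131 -84 [-0.63  0.02  0.01  2.04 -0.    1.08 -2.08] margin 0.38 err 0.0
[0.39 0.22] 0.26 -84 [-0.63 -0.09  0.01  1.87  0.    1.36 -2.08] margin 0.41 err 0.0
A
[0.69 0.28] 0.36 -5 [-0.42  0.62 -0.05  0.81  0.03  1.72 -0.55] margin 0.34 err 0.0
[0.6  0.27] 0.33 -80 [-0.58  0.38  0.12  1.21 -0.04  1.56
[... 274 characters left out ...]
3 err 0.0
[0.66 0.25] 0.131 -42.55 [-0.6   0.57  0.25  1.36 -0.14  1.22 -1.09] margin 0.84 err 0.0
[0.66 0.25] 0.131 -84 [-0.69  0.59  0.39  1.37 -0.22  1.23 -1.76] margin 0.83 err 0.0
[0.66 0.25] 0.26 -84 [-0.7   0.52  0.41  1.2  -0.2   1.46 -1.78] margin 0.6 err 0.0
[0.39 0.22] 0.26 -14.2 [-0.83 -0.1   0.2   1.87  0.02  1.37 -0.88] margin 0.4 err 0.0
[0.39 0.22] 0.131 -14.2 [-0.83  0.01  0.21  2.05 -0.    1.08 -0.86] margin 0.37 err 0.0
[0.39 0.22] 0.131 -49.1 [-0.83  0.01  0.21  2.05 -0.    1.08 -1.47] margin 0.37 err 0.0
[0.39 0.22] 0.131 -84 [-0.83  0.01  0.22  2.05 -0.    1.08 -2.08] margin 0.37 err 0.0
[0.39 0.22] 0.26 -84 [-0.84 -0.1   0.21  1.87  0.02  1.37 -2.1 ] margin 0.4 err 0.0
```

Run:
```python
from h import *
goto([.69,.28,.36],-5)
```

```text
turn [ 4.   2.9 -1.2] shift [-41.1 104.  227.2]
```

```bash
python3 -m inch '[[[4,3,-1],[-41,30,60],0.5],[[4,3,-1],[-41,60,120],0.5],[[4,3,-1],[-41,90,180],0.5],[[4,3,-1],[-41,104,227],0.5],[[4,3,-1],[-41,104,227],0.5],[[4,3,-1],[-41,104,227],0.5]]'
python3 - <<'E'
from h import *
print(obs()["joint_pos"].round(2));goto([.69,.28,.36],-5)
E
```

```text
clock: 47.9
position: [0.4727, 0.1927, 0.3783]
ee_rot: [0.041, 0.689, -0.021, 0.723]
ft_force: [-0.0, -0.1, -0.3]
grip_width: 0.495
[ 1.54 -0.5  -1.47  1.49 -0.53  1.64 -0.07]
turn [-0.   2.7 -1.7] shift [ 31.2 105.3 207.6]
```

Run:
```python
from plan import *
from workcell import readout
q=readout.get_obs()["joint_pos"]; x,M,J=jac(q); Pi=np.linalg.pinv(J)
print("dq per 100mm x,y,z (world), per 10deg wx,wy,wz world")
S=np.diag([.1,.1,.1,.1745,.1745,.1745]); print((Pi@S).T); u,s,v=np.linalg.svd(J); print("null",v[-1],s)
```

```text
dq per 100mm x,y,z (world), per 10deg wx,wy,wz world
[[ 0.48 -0.02 -0.37 -0.21 -0.05  0.01  0.05]
 [-0.   -0.08 -0.1  -0.08 -0.09  0.03 -0.14]
 [ 0.06  0.04  0.01 -0.21  0.03  0.18 -0.03]
 [-0.02  0.09  0.02  0.05 -0.08 -0.04  0.01]
 [ 0.25  0.01 -0.21 -0.11 -0.    0.17  0.  ]
 [-0.01  0.05 -0.03 -0.    0.04 -0.01  0.14]]
null [ 0.17 -0.53  0.38  0.01 -0.55  0.22  0.44] [1.84 1.51 1.42 0.48 0.36 0.14]
```

```bash
cat > search2.py <<'E'
from plan import *
import fk
import multiprocessing as mp, functools
from workcell import readout
def gopath(q,Tx,TM):
    q=np.array(q,float); x,M,_=jac(q); rv=R.from_matrix(M.T@TM).as_rotvec(); mm=[]
    n=int(max(np.linalg.norm(Tx-x)/.012,np.linalg.norm(rv)/.04,1))+1
    for i in range(1,n+1):
        gx=x+(Tx-x)*i/n; gM=M@R.from_rotvec(rv*i/n).as_matrix()
        cx,cM,J=jac(q); e=np.r_[gx-cx,cM@R.from_matrix(cM.T@gM).as_rotvec()]
        q=q+np.linalg.lstsq(J,e,rcond=None)[0]; mm.append(margin(q))
    return q,min(mm)
def chain(q,w,verbose=False):
    m=9
    for i,(c,z,h) in enumerate(w):
        q,k=gopath(q,np.array([c[0],c[1],z]),down(h))
        if verbose: print(np.round(c,3),z,h,q,round(k,2))
        m=min(m,k+(.02 if i==0 else 0)) if i else k+.03
        if m<0: break
    return q,m
def cand(seed):
    r=np.random.default_rng(seed); w=[]
    for i in range(r.integers(2,5)):
        a=np.radians(r.uniform(-70,35)); rad=r.uniform(.42,.75); w.append(([round(float(rad*np.cos(a)),2),round(float(rad*np.sin(a)),2)],round(float(r.uniform(.27,.4)),2),int(round(r.uniform(-170,60)/5)*5)))
    return w
def f(a):
    seed,q0=a; w=cand(seed); q,m=chain(q0,w)
    if m<0: return (m-1,seed,0)
    q1,m1=chain(q,seq(False)); 
    if m1>.0: q1,m2=chain(q1,seq(True)); return (min(m1,m2),seed,1)
    return (-.5,seed,1)
if __name__=="__main__":
    q0=readout.get_obs()["joint_pos"]
    with mp.Pool() as p: L=p.map(f,[(s,q0) for s in range(6000)],chunksize=20)
    L.sort(reverse=True); print(sum(l[0]>-.9 for l in L))
    for m,s,n in L[:6]: print(round(m,2),cand(s))
    q,_=chain(q0,cand(L[0][1])+seq(False)+seq(True),True)
E
time timeout 570 python3 search2.py
```

```text
652
0.42 [([0.3, -0.65], 0.29, 5), ([0.65, -0.21], 0.29, -55), ([0.41, -0.28], 0.3, -155)]
0.42 [([0.24, -0.57], 0.36, 40), ([0.61, 0.36], 0.39, 5), ([0.62, 0.26], 0.36, -40), ([0.48, -0.03], 0.38, -50)]
0.42 [([0.26, -0.64], 0.32, -5), ([0.6, 0.37], 0.34, 55), ([0.52, 0.08], 0.4, -105)]
0.42 [([0.21, -0.47], 0.35, 35), ([0.35, -0.36], 0.38, -120)]
0.42 [([0.29, -0.6], 0.35, -10), ([0.41, -0.5], 0.34, 50), ([0.69, -0.21], 0.37, -70), ([0.38, -0.43], 0.28, -115)]
0.42 [([0.27, -0.44], 0.35, 10), ([0.25, -0.59], 0.29, -155)]
[ 0.3  -0.65] 0.29 5 [ 1.5   0.63 -0.77  1.05  0.42  1.61  0.95] 0.01
[ 0.65 -0.21] 0.29 -55 [ 0.71  0.54 -0.74  1.16  0.36  1.56 -0.92] 0.46
[ 0.41 -0.28] 0.3 -155 [ 0.99  0.05 -0.5   1.66  0.02  1.44 -2.21] 0.39
[0.66 0.25] 0.26 -1.1 [ 0.13  0.68 -0.98  1.14  0.55  1.58 -0.74] 0.41
[0.66 0.25] 0.131 -1.1 [ 0.15  0.76 -0.94  1.31  0.6   1.37 -0.79] 0.49
[0.66 0.25] 0.131 -42.55 [ 0.09  0.71 -0.82  1.31  0.51  1.34 -1.47] 0.53
[0.66 0.25] 0.131 -84 [ 0.02  0.67 -0.69  1.31  0.42  1.31 -2.14] 0.46
[0.66 0.25] 0.26 -84 [ 0.    0.59 -0.72  1.15  0.38  1.53 -2.1 ] 0.46
[0.39 0.22] 0.26 -14.2 [ 0.46 -0.08 -1.    1.83 -0.07  1.36 -0.77] 0.42
[0.39 0.22] 0.131 -14.2 [ 0.41  0.11 -1.04  2.    0.1   1.09 -0.93] 0.42
[0.39 0.22] 0.131 -49.1 [ 0.36  0.1  -0.99  2.    0.09  1.09 -1.53] 0.42
[0.39 0.22] 0.131 -84 [ 0.32  0.09 -0.95  2.    0.08  1.09 -2.13] 0.42
[0.39 0.22] 0.26 -84 [ 0.37 -0.07 -0.92  1.83 -0.06  1.36 -2.  ] 0.43
real	1m37.247s
user	6m21.377s
sys	0m0.185s
```

Run:
```python
from search2 import *
q0=readout.get_obs()["joint_pos"]
chain(q0,[([.3,-.6],.35,5),([.45,-.3],.3,-120)]+seq(False)+seq(True),True)
from h import goto
goto([.3,-.6,.35],5)
```

```text
[ 0.3 -0.6] 0.35 5 [ 1.51  0.51 -0.78  1.08  0.35  1.67  0.93] 0.01
[ 0.45 -0.3 ] 0.3 -120 [ 1.11  0.18 -0.69  1.55  0.11  1.46 -1.67] 0.4
[0.66 0.25] 0.26 -1.1 [ 0.16  0.71 -1.06  1.14  0.6   1.6  -0.77] 0.41
[0.66 0.25] 0.131 -1.1 [ 0.19  0.79 -1.02  1.31  0.66  1.39 -0.82] 0.41
[0.66 0.25] 0.131 -42.55 [ 0.13  0.74 -0.9   1.31  0.57  1.36 -1.5 ] 0.46
[0.66 0.25] 0.131 -84 [ 0.06  0.69 -0.77  1.31  0.48  1.32 -2.17] 0.43
[0.66 0.25] 0.26 -84 [ 0.05  0.62 -0.8   1.14  0.43  1.54 -2.13] 0.43
[0.39 0.22] 0.26 -14.2 [ 0.62 -0.09 -1.15  1.82 -0.09  1.36 -0.75] 0.29
[0.39 0.22] 0.131 -14.2 [ 0.54  0.14 -1.19  1.99  0.15  1.1  -0.96] 0.27
[0.39 0.22] 0.131 -49.1 [ 0.47  0.12 -1.12  1.99  0.12  1.1  -1.55] 0.28
[0.39 0.22] 0.131 -84 [ 0.42  0.11 -1.06  2.    0.11  1.09 -2.15] 0.36
[0.39 0.22] 0.26 -84 [ 0.48 -0.08 -1.02  1.82 -0.07  1.36 -1.99] 0.41
turn [-10.    2.9  -1.4] shift [  -0.3 -805.2 -103.1]
```

```bash
python3 -m inch '[[[-1,0.3,0],[0,-60,-8],0.5],[[-2,1,0],[0,-120,-16],0.5],[[-3,1,0],[0,-180,-23],0.5],[[-4,1.5,-1],[0,-240,-31],0.5],[[-5,1.5,-1],[0,-300,-39],0.5],[[-6,2,-1],[0,-360,-47],0.5],[[-7,2,-1],[0,-420,-54],0.5],[[-8,3,-1],[0,-480,-62],0.5],[[-9,3,-1],[0,-540,-70],0.5],[[-9,3,-1.4],[0,-600,-78],0.5]]'
python3 - <<'E'
from h import *
print(obs()["joint_pos"].round(2))
from search2 import *
q0=obs()["joint_pos"]
chain(q0,[([.45,-.3],.3,-120)]+seq(False)+seq(True),True)
chain(q0,[([.3,-.6],.35,5),([.45,-.3],.3,-120)]+seq(False)+seq(True),True)
goto([.3,-.6,.35],5)
E
```

```text
clock: 49.15
position: [0.342, -0.4001, 0.3562]
ee_rot: [-0.024, 0.708, 0.025, 0.706]
ft_force: [0.5, -0.6, 1.7]
grip_width: 0.495
[ 1.56  0.16 -0.89  1.47  0.13  1.58  0.75]
[ 0.45 -0.3 ] 0.3 -120 [ 1.19  0.19 -0.78  1.54  0.13  1.46 -1.69] 0.49
[0.66 0.25] 0.26 -1.1 [ 0.18  0.73 -1.11  1.14  0.64  1.62 -0.79] 0.35
[0.66 0.25] 0.131 -1.1 [ 0.21  0.82 -1.07  1.3   0.7   1.41 -0.84] 0.36
[0.66 0.25] 0.131 -42.55 [ 0.15  0.76 -0.95  1.31  0.61  1.37 -1.52] 0.41
[0.66 0.25] 0.131 -84 [ 0.09  0.71 -0.83  1.31  0.52  1.34 -2.19] 0.41
[0.66 0.25] 0.26 -84 [ 0.07  0.63 -0.86  1.14  0.46  1.55 -2.15] 0.41
[0.39 0.22] 0.26 -14.2 [ 0.78 -0.13 -1.27  1.82 -0.12  1.36 -0.71] 0.15
[0.39 0.22] 0.131 -14.2 [ 0.65  0.19 -1.32  1.99  0.21  1.11 -1.01] 0.1
[0.39 0.22] 0.131 -49.1 [ 0.56  0.15 -1.22  1.99  0.16  1.1  -1.58] 0.16
[0.39 0.22] 0.131 -84 [ 0.49  0.13 -1.14  1.99  0.13  1.1  -2.17] 0.26
[0.39 0.22] 0.26 -84 [ 0.57 -0.09 -1.1   1.82 -0.08  1.36 -1.98] 0.33
[ 0.3 -0.6] 0.35 5 [ 1.51  0.51 -0.77  1.08  0.35  1.67  0.93] 0.39
[ 0.45 -0.3 ] 0.3 -120 [ 1.11  0.18 -0.68  1.55  0.11  1.46 -1.67] 0.4
[0.66 0.25] 0.26 -1.1 [ 0.16  0.71 -1.06  1.14  0.6   1.6  -0.77] 0.41
[0.66 0.25] 0.131 -1.1 [ 0.18  0.79 -1.02  1.31  0.66  1.39 -0.82] 0.41
[0.66 0.25] 0.131 -42.55 [ 0.13  0.74 -0.89  1.31  0.57  1.35 -1.5 ] 0.46
[0.66 0.25] 0.131 -84 [ 0.06  0.69 -0.77  1.31  0.47  1.32 -2.17] 0.43
[0.66 0.25] 0.26 -84 [ 0.04  0.62 -0.8   1.14  0.42  1.54 -2.13] 0.43
[0.39 0.22] 0.26 -14.2 [ 0.62 -0.09 -1.14  1.82 -0.08  1.36 -0.75] 0.3
[0.39 0.22] 0.131 -14.2 [ 0.54  0.14 -1.19  1.99  0.15  1.1  -0.96] 0.27
[0.39 0.22] 0.131 -49.1 [ 0.47  0.12 -1.11  1.99  0.12  1.1  -1.55] 0.29
[0.39 0.22] 0.131 -84 [ 0.41  0.11 -1.05  2.    0.11  1.09 -2.15] 0.36
[0.39 0.22] 0.26 -84 [ 0.48 -0.08 -1.02  1.82 -0.07  1.36 -1.99] 0.41
turn [-1.1 -0.2 -0.1] shift [   5.9 -196.6  -55.6]
```

Unstuck, and the posture follows the model. Continue along the planned vias.

```bash
python3 -m inch '[[[-1,0,0],[5,-60,-18],0.5],[[-1,0,0],[5,-120,-36],0.5],[[-1,0,0],[5,-180,-50],0.5],[[-1,0,0],[5,-197,-56],0.5],[[-1,0,0],[5,-197,-56],0.5]]'
python3 - <<'E'
from h import *
print(obs()["joint_pos"].round(2))
goto([.45,-.3,.3],-120); print(rows([.45,-.3,.3],down(-120)))
E
```

```text
clock: 49.78
position: [0.2988, -0.6015, 0.349]
ee_rot: [-0.028, 0.708, 0.032, 0.705]
ft_force: [-0.2, 0.4, -0.0]
grip_width: 0.496
[ 1.51  0.52 -0.77  1.07  0.36  1.68  0.93]
turn [-55.2  -0.   -0.4] shift [ 49.8 287.4 176.2]
(array([124.8,  -0.4,   0. ]), array([ 49.8, 287.4, 176.2]))
```

```bash
python3 -m inch '[[[10,0,0],[4,23,14],0.5],[[20,0,0],[8,46,28],0.5],[[30,0,0],[12,69,42],0.5],[[40,0,0],[16,92,56],0.5],[[50,0,0],[20,115,70],0.5],[[60,0,0],[24,138,85],0.5],[[70,0,0],[28,161,99],0.5],[[80,0,0],[32,184,113],0.5],[[90,0,0],[36,207,127],0.5],[[100,0,0],[40,230,141],0.5]]'
python3 - <<'E'
from h import *
print(rows([.45,-.3,.3],down(-120)))
E
```

```text
clock: 51.02
position: [0.4201, -0.3577, 0.3097]
ee_rot: [0.523, 0.478, -0.523, 0.474]
ft_force: [-0.3, 0.7, -0.4]
grip_width: 0.502
(array([24.6, -0.2,  0.3]), array([  9.9,  24.4, -60.2]))
```

```bash
python3 -m inch '[[[10,0,0],[4,10,-25],0.5],[[20,0,0],[8,20,-50],0.5],[[24.6,0,0],[10,24,-60],0.5],[[24.6,0,0],[10,24,-60],0.5]]'
python3 - <<'E'
from h import *
print(obs()["joint_pos"].round(2))
print(rows([.6563,.2520,.27],down(-1.1)))
from search2 import *
chain(obs()["joint_pos"],seq(False)+seq(True),True)
E
```

```text
clock: 51.52
position: [0.4498, -0.298, 0.3]
ee_rot: [-0.611, -0.356, 0.612, -0.353]
ft_force: [-0.6, 0.2, -0.2]
grip_width: 0.497
[ 1.1   0.18 -0.68  1.54  0.11  1.47 -1.67]
(array([-1.187e+02, -4.000e-01,  1.000e-01]), array([  31.2,  -94.3, -579.8]))
[0.66 0.25] 0.26 -1.1 [ 0.16  0.71 -1.05  1.14  0.6   1.6  -0.77] 0.42
[0.66 0.25] 0.131 -1.1 [ 0.18  0.79 -1.01  1.31  0.66  1.39 -0.82] 0.42
[0.66 0.25] 0.131 -42.55 [ 0.12  0.74 -0.89  1.31  0.56  1.35 -1.49] 0.46
[0.66 0.25] 0.131 -84 [ 0.06  0.69 -0.76  1.31  0.47  1.32 -2.17] 0.43
[0.66 0.25] 0.26 -84 [ 0.04  0.61 -0.79  1.14  0.42  1.54 -2.13] 0.43
[0.39 0.22] 0.26 -14.2 [ 0.61 -0.09 -1.13  1.82 -0.08  1.36 -0.75] 0.31
[0.39 0.22] 0.131 -14.2 [ 0.53  0.14 -1.18  1.99  0.14  1.1  -0.96] 0.28
[0.39 0.22] 0.131 -49.1 [ 0.46  0.12 -1.11  1.99  0.12  1.1  -1.55] 0.3
[0.39 0.22] 0.131 -84 [ 0.41  0.11 -1.05  2.    0.1   1.09 -2.15] 0.37
[0.39 0.22] 0.26 -84 [ 0.47 -0.08 -1.01  1.83 -0.07  1.36 -1.99] 0.42
```

```bash
python3 -m inch '[[[-10,0,0],[3,-8,-49],0.5],[[-20,0,0],[5,-16,-98],0.5],[[-30,0,0],[8,-24,-147],0.5],[[-40,0,0],[10,-32,-196],0.5],[[-50,0,0],[13,-40,-245],0.5],[[-60,0,0],[16,-48,-294],0.5],[[-70,0,0],[18,-56,-343],0.5],[[-80,0,0],[20,-64,-392],0.5],[[-90,0,0],[23,-72,-441],0.5],[[-100,0,0],[26,-80,-490],0.5]]'
python3 - <<'E'
from h import *
print(rows([.6563,.2520,.27],down(-1.1)))
E
```

```text
clock: 52.78
position: [0.6244, 0.1675, 0.275]
ee_rot: [0.12, 0.698, -0.119, 0.695]
ft_force: [-0.2, -0.2, 1.3]
grip_width: 0.502
(array([-18.3,  -0.2,  -0.1]), array([ 5.1, 90.3,  2. ]))
```

```bash
python3 -m inch '[[[-10,0,0],[3,50,1],0.5],[[-18.3,0,0],[5,90,2],0.5],[[-18.3,0,0],[5,90,2],0.5],[[-18.3,0,0],[5,90,2],0.5]]'
python3 - <<'E'
from h import *
c=shot("wrist","w18.png"); bars(c); print(obs()["joint_pos"].round(2))
print(rows([.6563,.2520,.131],down(-1.1)))
E
```

```text
clock: 53.28
position: [0.6564, 0.2508, 0.2702]
ee_rot: [0.008, 0.708, -0.006, 0.706]
ft_force: [-0.3, -0.1, 0.8]
grip_width: 0.505
bar [656.3 252.9] [46.6 11.3] heading 90.0 [315. 220.]
[ 0.16  0.71 -1.06  1.11  0.6   1.63 -0.77]
(array([-0.1, -0.2, -0.1]), array([1.395e+02, 1.600e+00, 1.000e-01]))
```

View pics/w18.png

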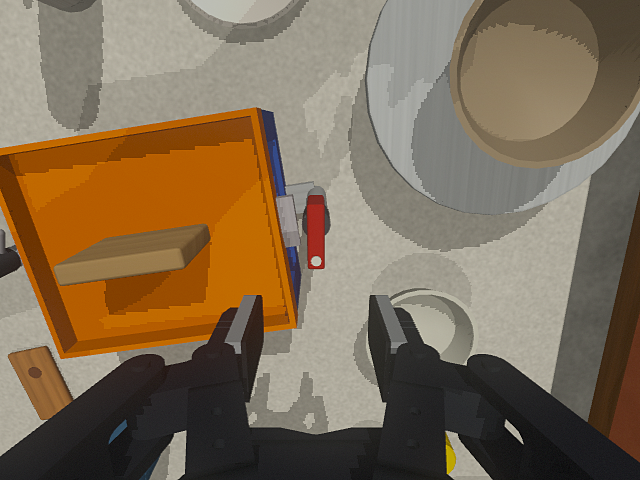

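The far bar is at (315,230), lined up with the pads. Descend, checking the pose before I close.

```bash
python3 -m inch '[[[0,0,0],[50,1.4,0],0.5],[[0,0,0],[100,1.4,0],0.5],[[0,0,0],[130,1.4,0],0.5],[[0,0,0],[139,1.4,0],0.5],[[0,0,0],[139,1.4,0],0.5],[[0,0,0],[139,1.4,0],0.5]]' 100; python3 -c "
from h import *
print(rows([.6563,.2520,.131],down(-1.1)))"
```

```text
clock: 54.08
position: [0.6569, 0.2519, 0.1334]
ee_rot: [0.009, 0.707, -0.007, 0.707]
ft_force: [0.5, 0.1, -0.1]
grip_width: 0.501
(array([-0.2, -0.1, -0.2]), array([ 2.4,  0.1, -0.6]))
```

```bash
python3 -m inch '[[[0,0,0],[2,0,-0.5],0.8],[[0,0,0],[2,0,-0.5],1],[[0,0,0],[2,0,-0.5],1],[[0,0,0],[2,0,-0.5],1],[[0,0,0],[2,0,-0.5],1],[[0,0,0],[2,0,-0.5],1],[[0,0,0],[2,0,-0.5],1]]' 110;  python3 -c "
from h import *
print(rows([.6563,.2520,.131],down(-82.6)))"
```

```text
clock: 54.95
position: [0.6562, 0.2523, 0.1325]
ee_rot: [0.009, 0.707, -0.007, 0.707]
ft_force: [-2.5, -0.8, 5.7]
grip_width: 0.124
(array([81.3, -0.2, -0.1]), array([ 1.5, -0.3,  0.1]))
```

```bash
python3 -m inch '[[[9,0,0],[0,0,0],1],[[18,0,0],[0,0,0],1],[[27,0,0],[0,0,0],1],[[36,0,0],[0,0,0],1],[[45,0,0],[0,0,0],1],[[54,0,0],[0,0,0],1],[[62,0,0],[0,0,0],1],[[70,0,0],[0,0,0],1],[[76,0,0],[0,0,0],1],[[76,0,0],[0,0,0],1]]';  python3 -c "
from h import *
print(obs()['torque'],rows([.6563,.2520,.131],down(-82.6)))"
```

```text
clock: 56.2
position: [0.6566, 0.252, 0.1326]
ee_rot: [0.442, 0.553, -0.441, 0.552]
ft_force: [2.3, -0.8, -2.1]
grip_width: 0.122
[-0.31050498 -0.57904053 -0.0652265 ] (array([ 5.4, -0.1, -0. ]), array([ 1.6, -0.3, -0.1]))
```

```bash
python3 -m inch '[[[2,0,0],[0,0,0],1],[[4,0,0],[0,0,0],1],[[6,0,0],[0,0,0],1],[[7,0,0],[0,0,0],1],[[7.5,0,0],[0,0,0],1],[[7.5,0,0],[0,0,0],1]]';  python3 -c "
from h import *
print(obs()['torque'],rows([.6563,.2520,.131],down(-82.6)))"
```

```text
clock: 56.95
position: [0.6566, 0.2519, 0.1326]
ee_rot: [0.477, 0.523, -0.476, 0.522]
ft_force: [1.2, -1.5, -1.6]
grip_width: 0.124
[-0.61692206 -0.57830202  1.72289411] (array([-2.1, -0.1, -0. ]), array([ 1.6, -0.3, -0.1]))
```

The moment rises to 1.7 N m, so the far cam is at its stop. Release and check.

```bash
python3 -m inch '[[[-1.5,0,0],[0,0,0],1],[[-1.5,0,0],[0,0,0],0.8],[[-1.5,0,0],[0,0,0],0.6],[[-1.5,0,0],[0,0,0],0.5],[[-1.5,0,0],[-50,0,0],0.5],[[-1.5,0,0],[-110,0,0],0.5],[[-1.5,0,0],[-138,0,0],0.5],[[-1.5,0,0],[-138,0,0],0.5],[[-1.5,0,0],[-138,0,0],0.5]]'
python3 - <<'E'
from h import *
c=shot("wrist","w19.png"); bars(c); print(obs()["joint_pos"].round(2))
print(rows([.3866,.2171,.27],down(-14.2)))
from search2 import *
chain(obs()["joint_pos"],seq(True),True)
E
```

```text
clock: 58.08
position: [0.6562, 0.2515, 0.2695]
ee_rot: [0.47, 0.529, -0.469, 0.528]
ft_force: [-0.3, 0.2, 0.1]
grip_width: 0.499
bar [657.6 251.1] [46.6 11.5] heading 6.5 [312. 238.]
[ 0.04  0.61 -0.8   1.12  0.43  1.56 -2.11]
(array([-69. ,  -0.1,   0. ]), array([  -0.6, -271.7,    2. ]))
[0.39 0.22] 0.26 -14.2 [ 0.63 -0.09 -1.15  1.82 -0.09  1.36 -0.75] 0.29
[0.39 0.22] 0.131 -14.2 [ 0.54  0.14 -1.19  1.99  0.15  1.1  -0.96] 0.27
[0.39 0.22] 0.131 -49.1 [ 0.47  0.12 -1.12  1.99  0.12  1.1  -1.55] 0.28
[0.39 0.22] 0.131 -84 [ 0.42  0.11 -1.06  2.    0.11  1.09 -2.15] 0.36
[0.39 0.22] 0.26 -84 [ 0.48 -0.08 -1.02  1.82 -0.07  1.36 -1.99] 0.41
```

View pics/w19.png

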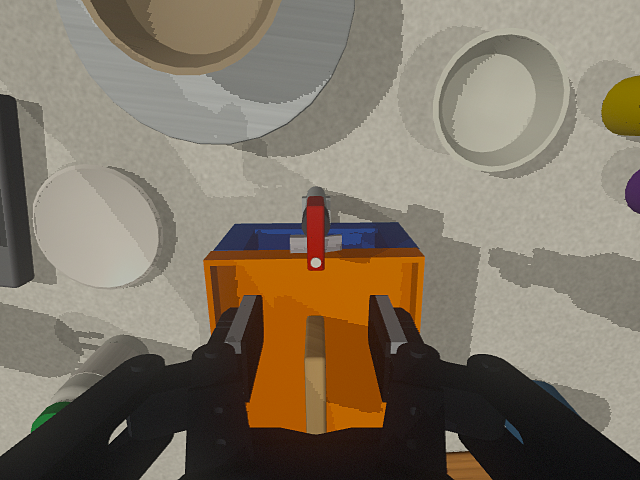

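The far bar now lies along the tray's x at its stop, heading 6.5°. Now the near cam, again checking the posture before gripping.

```bash
python3 -m inch '[[[-10,0,0],[0,-39,0],0.5],[[-20,0,0],[0,-78,0],0.5],[[-30,0,0],[0,-117,0],0.5],[[-40,0,0],[0,-156,0],0.5],[[-50,0,0],[0,-195,1],0.5],[[-60,0,0],[0,-234,1],0.5],[[-69,0,0],[0,-271.7,2],0.5],[[-69,0,0],[0,-271.7,2],0.5],[[-69,0,0],[0,-271.7,2],0.5]]'
python3 - <<'E'
from h import *
c=shot("wrist","w20.png"); bars(c); print(obs()["joint_pos"].round(2))
print(rows([.3866,.2171,.131],down(-14.2)))
from search2 import *
chain(obs()["joint_pos"],seq(True)[1:],True)
E
```

```text
clock: 59.25
position: [0.387, 0.2163, 0.2691]
ee_rot: [0.089, 0.702, -0.089, 0.701]
ft_force: [0.2, 0.0, -0.4]
grip_width: 0.501
bar [386.6 218.1] [46.5 10.8] heading 75.9 [315. 222.]
[ 0.69 -0.1  -1.19  1.8  -0.1   1.38 -0.74]
(array([-0.2, -0.1, -0.1]), array([138.1,   0.2,  -0.3]))
[0.39 0.22] 0.131 -14.2 [ 0.58  0.16 -1.24  1.99  0.17  1.1  -0.98] 0.21
[0.39 0.22] 0.131 -49.1 [ 0.51  0.13 -1.16  1.99  0.14  1.1  -1.56] 0.23
[0.39 0.22] 0.131 -84 [ 0.45  0.12 -1.09  1.99  0.12  1.1  -2.16] 0.32
[0.39 0.22] 0.26 -84 [ 0.52 -0.08 -1.05  1.82 -0.07  1.36 -1.98] 0.38
```

View pics/w20.png

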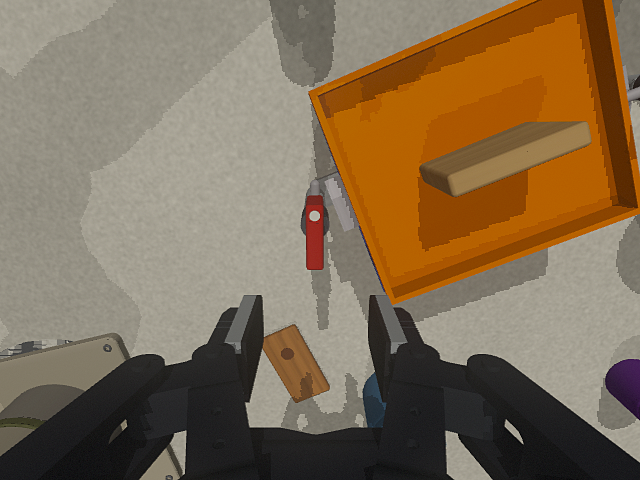

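```bash
python3 -m inch '[[[0,0,0],[40,0.5,0],0.5],[[0,0,0],[80,0.5,0],0.5]]'; python3 -c "
from h import *
print(obs()['joint_pos'].round(2),rows([.3866,.2171,.132],down(-14.2)))"
```

```text
clock: 59.55
position: [0.3878, 0.2175, 0.1878]
ee_rot: [0.09, 0.703, -0.088, 0.7]
ft_force: [0.9, -0.8, -0.3]
grip_width: 0.501
[ 0.67  0.04 -1.27  1.92  0.04  1.21 -0.87] (array([-0.3, -0.2, -0.2]), array([55.8, -0.9, -0.9]))
```

```bash
python3 -m inch '[[[0,0,0],[35,-0.5,-0.8],0.5],[[0,0,0],[52,-0.5,-0.8],0.5],[[0,0,0],[55.5,-0.5,-0.8],0.5],[[0,0,0],[55.5,-0.5,-0.8],0.5]]'; python3 -c "
from h import *
print(obs()['joint_pos'].round(2),rows([.3866,.2171,.132],down(-14.2)))"
```

```text
clock: 60.05
position: [0.3869, 0.2181, 0.1324]
ee_rot: [0.091, 0.703, -0.087, 0.7]
ft_force: [-0.5, 0.1, 0.0]
grip_width: 0.501
[ 0.59  0.17 -1.25  1.99  0.17  1.1  -0.99] (array([-0.3, -0.3, -0.3]), array([ 0.4, -1. , -0. ]))
```

On target this time. Grip and turn clockwise.

```bash
python3 -m inch '[[[0,0,0],[0,-1,0],0.8],[[0,0,0],[0,-1,0],1],[[0,0,0],[0,-1,0],1],[[0,0,0],[0,-1,0],1],[[0,0,0],[0,-1,0],1],[[0,0,0],[0,-1,0],1],[[0,0,0],[0,-1,0],1]]' 110; python3 -m inch '[[[9,0,0],[0,0,0],1],[[18,0,0],[0,0,0],1],[[27,0,0],[0,0,0],1],[[36,0,0],[0,0,0],1],[[45,0,0],[0,0,0],1],[[52,0,0],[0,0,0],1],[[58,0,0],[0,0,0],1],[[62,0,0],[0,0,0],1],[[62,0,0],[0,0,0],1]]'; python3 -c "
from h import *
print(obs()['torque'],rows([.3866,.2171,.132],down(-82.6)))"
```

```text
clock: 60.92
position: [0.3865, 0.2174, 0.1333]
ee_rot: [0.091, 0.703, -0.087, 0.7]
ft_force: [-6.8, -0.6, 9.1]
grip_width: 0.123
clock: 62.05
position: [0.3866, 0.2172, 0.1334]
ee_rot: [0.438, 0.557, -0.437, 0.554]
ft_force: [-0.5, -0.2, -3.8]
grip_width: 0.117
[-0.20596981 -0.51116593 -0.06520359] (array([ 6.1, -0.3,  0.1]), array([ 1.4, -0. ,  0.1]))
```

```bash
python3 -m inch '[[[2,0,0],[0,0,0],1],[[4,0,0],[0,0,0],1],[[6,0,0],[0,0,0],1],[[7.5,0,0],[0,0,0],1],[[8.2,0,0],[0,0,0],1],[[8.2,0,0],[0,0,0],1]]';  python3 -c "
from h import *
print(obs()['torque'],rows([.3866,.2171,.132],down(-82.6)))"
```

```text
clock: 62.8
position: [0.3866, 0.2172, 0.1334]
ee_rot: [0.476, 0.525, -0.475, 0.521]
ft_force: [0.4, -0.3, -4.4]
grip_width: 0.122
[-0.23896075 -0.57149351  1.60382091] (array([-2. , -0.3,  0.1]), array([ 1.4, -0. ,  0.1]))
```

The near cam is at its stop too (1.6 N m). Release, back away and check.

```bash
python3 -m inch '[[[-1.5,0,0],[0,0,0],1],[[-1.5,0,0],[0,0,0],0.8],[[-1.5,0,0],[0,0,0],0.6],[[-1.5,0,0],[0,0,0],0.5],[[-1.5,0,0],[-50,0,0],0.5],[[-1.5,0,0],[-110,0,0],0.5],[[-1.5,0,0],[-160,0,0],0.5],[[-1.5,0,0],[-160,0,0],0.5]]'
python3 - <<'E'
from h import *
c=shot("wrist","w21.png"); bars(c); print(obs()["joint_pos"].round(2)); print(rows([.5,-.1,.3],down(-82)))
W=cloud(c);H=c["hsv"].astype(int); m2=(H[...,0]>5)&(H[...,0]<20)&(H[...,1]>180)&(W[...,2]>.11)&(W[...,2]<.13)
w=W[m2]; A=np.c_[w[:,:2]-[.5214,.2346],np.ones(len(w))]; print("rim",len(w),np.linalg.lstsq(A,w[:,2],rcond=None)[0])
E
```

```text
clock: 63.8
position: [0.3885, 0.2174, 0.2969]
ee_rot: [0.471, 0.529, -0.467, 0.529]
ft_force: [0.2, 0.3, 0.1]
grip_width: 0.504
bar [387.9 216.6] [45.  10.9] heading 6.6 [317. 214.]
[ 0.56 -0.1  -1.07  1.76 -0.1   1.43 -1.94]
(array([-1.1, -0.3, -0. ]), array([ -6.7,  73.5, 327.9]))
rim 4387 [-0.00331897  0.00087212  0.1158483 ]
```

View pics/w21.png

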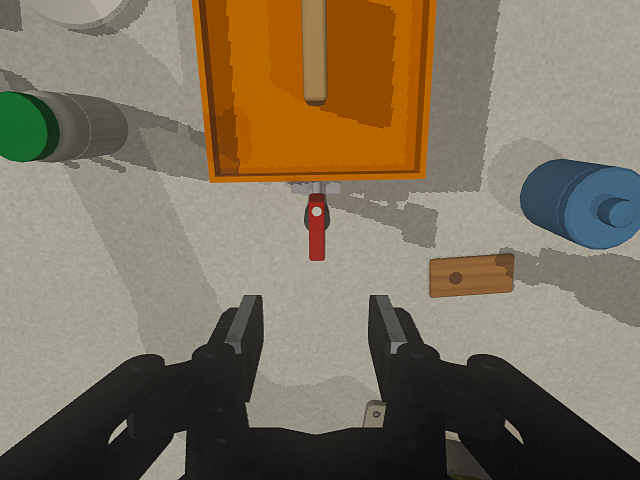

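```bash
python3 -m inch '[[[0,0,0],[-20,30,60],0.5],[[0,0,0],[-40,60,120],0.5],[[0,0,0],[-40,73,180],0.5],[[0,0,0],[-40,73,240],0.5],[[0,0,0],[-40,73,300],0.5],[[0,0,0],[-40,73,330],0.5],[[0,0,0],[-40,73,330],0.5],[[0,0,0],[-40,73,330],0.5]]'
python3 - <<'E'
from h import *
c=shot("top","t22.png"); cv2.imwrite("pics/t22c.png",cv2.resize(c["img"][130:350,180:460],None,fx=2.8,fy=2.7,interpolation=cv2.INTER_CUBIC))
bars(c,(.14,.18)); W=cloud(c)
print(obs()["clock"])
for n,(u0,u1,v0,v1) in dict(board=(235,265,235,285)).items():
    w=W[v0:v1,u0:u1].reshape(-1,3); w=w[w[:,2]>.155]; print(np.median(w,0))
c=shot("side"); cv2.imwrite("pics/s22c.png",cv2.resize(c["img"][200:400,170:400],None,fx=3,fy=3))
E
```

```text
clock: 64.85
position: [0.4995, -0.1012, 0.3323]
ee_rot: [0.47, 0.531, -0.468, 0.528]
ft_force: [-0.0, 0.5, -0.7]
grip_width: 0.501
64.9
[0.51862543 0.23815292 0.16613195]
```

View pics/t22c.png

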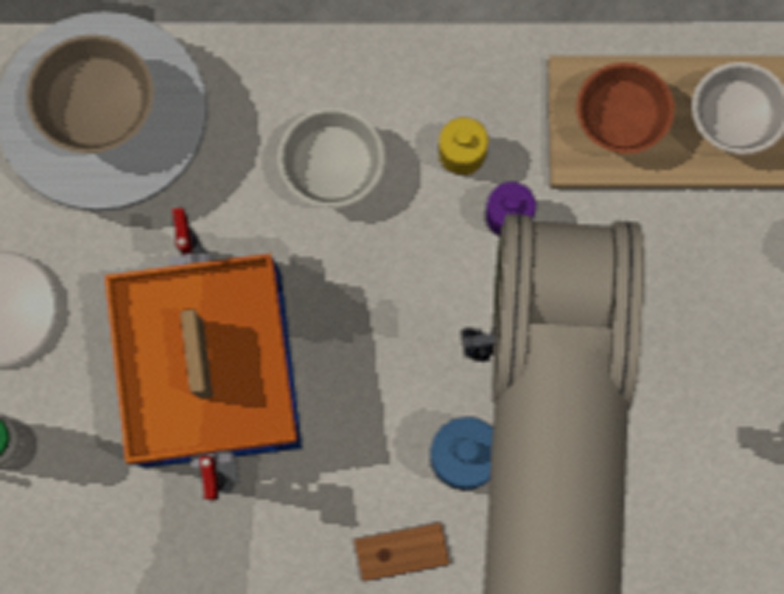

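View pics/s22c.png

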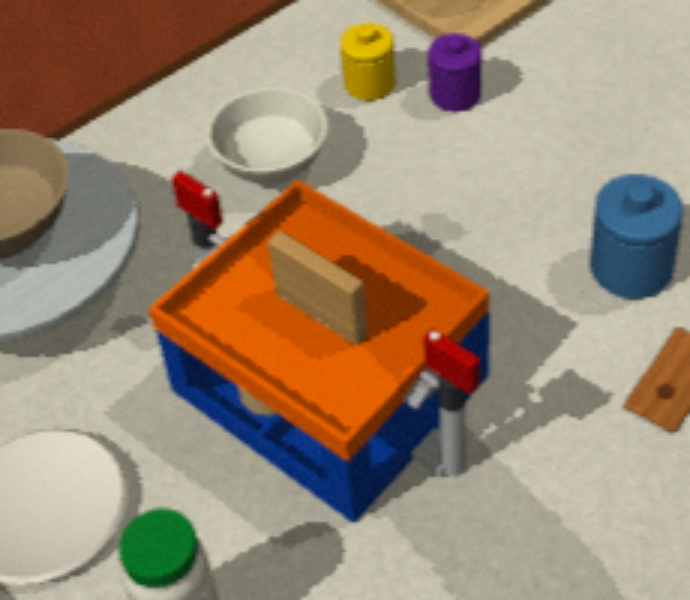

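The tray is drawn tight and both bars are in line with the tray's x. The bystanders are where they were, and the robot is clear. Hand in.

```bash
python3 -c "
from workcell import manip
print(manip.hand_in())"
```

```text
the job is handed in; nothing more can be done
None
```

The job is handed in, at about 65 s on the clock, with the jars packed and the trays locked together.

**What I did:** I set the three jars that were there (blue, grey-green and cream) upright in separate bays. No terracotta jar was visible. I then turned both cams anticlockwise and lowered the orange tray into the four sockets. Finally I turned the far cam and then the near cam clockwise to their stops.

**Last checks:**
- **Cams:** the bars read 6.5° and 6.6°, against about 7.4° for the tray's long axis. The moment rose to 1.7 N m (far) and 1.6 N m (near) at the stops.
- **Tray:** its rim dropped about 2.2 mm compared with resting on the plungers, where 3 to 4 mm was expected. It is level, and the side view shows it tight.
- **Jars and bystanders:** the last view into the open tray, taken before the orange tray went on, showed the three jars standing. The other pottery and tools in view looked unmoved.

**What went wrong:** on my first try at closing the near cam, the arm ran into its joint limits and the fingers caught only the end of the bar. The wrist read about 55 N, below the 120 N limit. I don't think the gripper's body touched anything, but I couldn't confirm that against the 40 N limit. The near cam moved to about 0.38, still below where its nose meets the ramp, with the tray already seated. I backed off, changed the arm's posture and finished normally.

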